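Ice the bucket with the scoop, bed the tube block on the ice, lid on

ROBOT

A 7-joint arm with a two-finger parallel gripper is mounted at the origin on the work surface. World frame = base frame: x ahead of the robot, y to its left, z up, the work surface at z = 0. Lengths are in m, angles in degrees, forces in N, time in s.
With the tool pointing down it reaches from about 0.425 to 0.875 m from the base axis. Payload 4.7 kg.
Tool frame: the origin (TCP) lies at the very end of the fingers, on their centre line; the grasp point (between the pads) lies 19 mm behind it; z points along the fingers, y is the line along which they close (so a half turn about z gives the same grasp; the last joint's range is limited). The gripper opens to 87 mm and grips with 3 to 60 N. Pads are 19 mm wide; open, the fingers measure 117 mm over their backs; the gripper's body (75 mm by 190 mm) begins 51 mm behind the grasp point.
Start: joints at [65.896, 18.392, -4.016, 83.108, 1.295, 78.541, -3.26], TCP at [0.274, -0.59, 0.223] pointing down, gripper open.
Joint ranges: [-163.93, 163.93], [-17.29, 119.83], [-79.2, 71.16], [3.27, 140.29], [-89.18, 269.18], [5.43, 117.66], [-154.24, 154.24]. Speed limits (degrees/s): [147.25, 147.25, 180, 180, 180, 180, 180].

INTERFACE

Orientations are given as [roll, pitch, yaw] about the fixed x, y, z axes, in that order (R = Rz(yaw) Ry(pitch) Rx(roll)).
In Python, from cell import telemetry, cams, env gives the robot as it stands.
- The arm moves only by the tool arm_command, never from a script. Its argument "series" is text: rows parted by semicolons, each of 5 numbers parted by spaces: the shift along the tool's x, y, z in mm, then the turn about the tool's z in rad, then the closure in counts, from 0 (fully open) to 255 (shut). A call has 1 to 20 rows; each row shifts and turns the commanded pose from where the row before left it, along the tool's axes as they then stand; what a row does not reach is not made up. A row lasts 1/12 s, in which the tool goes at most 41.7 mm and 7.16 degrees, less where a joint would pass 70% of its speed; a pose out of reach is approached as far as the arm can. A call is refused whole if a number of a shift passes 41.7 or a number of a turn 0.125, either way. A call with a gripper value outside its range is refused whole. The fingers move at their own pace and stop on an object; "squeeze" is the grip in N (left out, the last holds). Time passes only in rows, so rows that do not move let the fingers close. It gives the time, the measured TCP pose, the force, the opening and the grip force at its end, in the units of the state.
- telemetry.get_obs(): the state, without advancing time (a new reading comes with each control period).
- cams.read_camera(name): name is "scene" or "top" or "wrist"; returns the picture (384x512x3 uint8, blue, green, red); there is no depth.
- cams.calibration(name): a dict with "K" (3x3 intrinsics, pixels), "origin" and "rotation" of the camera in the world; the wrist camera has in their place "hand_eye" (4x4, takes a point from camera to tool coordinates, whose origin is the TCP and whose axes are the flange's). Camera axes: x right, y down, z forward; pixel columns grow to the right and rows downward; lengths in m; the calibration is good to about 2 mm. A picture is of the moment at which its call begins: read the wrist's pose just before it. calibration takes no time and is no camera call.
- env.sign_off(): hands the job in; it is judged then, once.
The state is a dict: "time_s": time; "qpos": joint angles; "joint_velocities": joint speeds; "effort": joint torques, N m; "tool_pos": TCP position; "tool_rot": TCP orientation; "force": force on the tool from outside, world axes, zero at the start; "wrist_torque": the same for the moment, N m; "grip_width": finger opening in m; "grasp_force": force on a finger pad.
Only numpy, scipy, OpenCV 4.12 (cv2) and the standard library are available. Lean on these libraries where they do the work, as an engineer would, in place of code of your own. Each camera call takes 0.05 s, during which the arm holds its last target. There are 200 camera calls.

TASK

Please get the samples on ice: scoop all the ice cubes out of the shallow tray into the round ice bucket, moving the ice only with the scoop, and stand the scoop back in its white drip tray. Once all the ice is in, set the block of sample tubes down on the ice in the bucket, caps up and without dropping it, then put the bucket's lid on, fully home. Leave the other glassware on the bench where it is.

Things in the scene. Friction and masses are not known exactly. Their poses are not given: they have to be found in the camera images.
- ice_tray: Shallow slate-grey foam tray, fixed to the bench, 148 mm (its x) by 286 mm (its y) by 50 mm high outside; inside 132 by 270 mm with upright walls 8 mm thick and a flat floor 5 mm above the bench, so 45 mm deep. Origin: centre of its underside; z up. The ice starts spread over the part towards its +y end.
- ice1: Ice cube, white, 32 mm, with edges and corners bevelled 6.5 mm, 28 g, very slippery (friction about 0.12 on anything). Origin: its middle. From 8 to 12 cubes are present in a run, the others are absent.
- ice2: Ice cube, white, 32 mm, with edges and corners bevelled 6.5 mm, 28 g, very slippery (friction about 0.12 on anything). Origin: its middle. From 8 to 12 cubes are present in a run, the others are absent.
- ice3: Ice cube, white, 32 mm, with edges and corners bevelled 6.5 mm, 28 g, very slippery (friction about 0.12 on anything). Origin: its middle. From 8 to 12 cubes are present in a run, the others are absent.
- ice4: Ice cube, white, 32 mm, with edges and corners bevelled 6.5 mm, 28 g, very slippery (friction about 0.12 on anything). Origin: its middle. From 8 to 12 cubes are present in a run, the others are absent.
- ice5: Ice cube, white, 32 mm, with edges and corners bevelled 6.5 mm, 28 g, very slippery (friction about 0.12 on anything). Origin: its middle. From 8 to 12 cubes are present in a run, the others are absent.
- ice6: Ice cube, white, 32 mm, with edges and corners bevelled 6.5 mm, 28 g, very slippery (friction about 0.12 on anything). Origin: its middle. From 8 to 12 cubes are present in a run, the others are absent.
- ice7: Ice cube, white, 32 mm, with edges and corners bevelled 6.5 mm, 28 g, very slippery (friction about 0.12 on anything). Origin: its middle. From 8 to 12 cubes are present in a run, the others are absent.
- ice8: Ice cube, white, 32 mm, with edges and corners bevelled 6.5 mm, 28 g, very slippery (friction about 0.12 on anything). Origin: its middle. From 8 to 12 cubes are present in a run, the others are absent.
- ice9: Ice cube, white, 32 mm, with edges and corners bevelled 6.5 mm, 28 g, very slippery (friction about 0.12 on anything). Origin: its middle. From 8 to 12 cubes are present in a run, the others are absent.
- ice10: Ice cube, white, 32 mm, with edges and corners bevelled 6.5 mm, 28 g, very slippery (friction about 0.12 on anything). Origin: its middle. From 8 to 12 cubes are present in a run, the others are absent.
- ice11: Ice cube, white, 32 mm, with edges and corners bevelled 6.5 mm, 28 g, very slippery (friction about 0.12 on anything). Origin: its middle. From 8 to 12 cubes are present in a run, the others are absent.
- ice12: Ice cube, white, 32 mm, with edges and corners bevelled 6.5 mm, 28 g, very slippery (friction about 0.12 on anything). Origin: its middle. From 8 to 12 cubes are present in a run, the others are absent.
- scoop: Metal ice scoop, 0.16 kg, black handle. Flat pan 100 mm long, 84 wide; floor 3 mm thick, thinning to a 1 mm lip over the front 35 mm; 3 mm side walls 44 mm high, sloping down from 60 to 20 mm behind the lip; back wall 48 mm high; front open. Origin: centre of the pan's underside; x forward to the lip, z up. Balances 25 mm behind the origin and stands on its pan.
- scoop_grip (a point): Good place to hold the scoop: middle of the cross-section of its handle, 92 mm behind the scoop's origin and 78 mm above its underside. The handle is a level bar 20 mm wide and 22 mm high that runs along the scoop's x axis from 57 to 161 mm behind its origin.
- scoop_lip (a point): Middle of the scoop's front lip, on its underside.
- drip_tray: White plastic drip tray of the scoop, fixed to the bench, 150 by 150 mm, floor 3 mm thick, inside 142 by 142 mm, rim 12 mm high. Origin: centre of its underside. The scoop stands with its pan in it and its handle overhanging the rim; either way round is right.
- bucket: Round slate-grey foam ice bucket, fixed to the bench, 150 mm high, outer diameter 194 mm and inner diameter 172 mm at the rim (inner 158 mm at the bottom); floor 12 mm thick. Origin: centre of its underside; z up.
- lid: Round slate-grey foam lid of the bucket, 0.18 kg: a disc 194 mm across and 12 mm thick with a tapered plug under it (15 mm deep, 156 mm across at the disc, 148 mm at its end) that drops into the bucket's mouth, and a round knob on top. Origin: centre of the plug's underside; z up. When fully home its origin is 135 mm above the bucket's origin.
- lid_knob (a point): Middle of the lid's knob, 46 mm above the lid's origin. The knob is 37 mm across and stands 34 mm tall, from 27 to 61 mm above the lid's origin.
- tube_block: White block with eight small capped sample tubes fixed in it, 0.12 kg: 96 mm (its x) by 50 mm (its y) by 28 mm high, with the caps standing 14 mm above it within 88 by 40 mm. Origin: centre of its underside; z points up through the caps. Hold it across its 50 mm width.
- dish_a: Bystander: Petri dish, 90 mm across, 14 mm high, loose. Origin: centre of its underside.
- dish_b: Bystander: Petri dish, 90 mm across, 14 mm high, loose. Origin: centre of its underside.
- beaker: Bystander: glass beaker, 75 to 80 mm across, 105 mm high, with two brushes leaning out of it up to 170 mm, loose. Origin: centre of its underside.

How it is judged:
By the outcome, as a careful person would: the job done as asked, in the order asked, and still so for the second after the job is handed in, with the robot touching nothing.
Of ice3, ice4, ice5, ice6, ice7, ice8, ice9, ice10, ice11, ice12 only 6 to 10 are there at a start; the rules pass over those that are not, and their reading is None.
At some moment in a run one of lid, tube_block, scoop may be knocked a few centimetres aside while the robot is not near it.
It also fails if it takes over 210 s, if anything falls off the work surface, if the arm or the gripper's body presses on something with over 40 N, if the wrist force passes 120 N, or if a joint passes its speed limit or range.

## Working session

There is one attempt and no reset: what is moved stays moved. The work goes in short steps, Python scripts to look and compute and a tool call to move; the robot and the scene stay as the last step left them, time stands still between calls to the robot, and variables do not carry over. Pictures are saved under pics/ and viewed, at most 14 in all, crops included, and the job is handed in when it is done.

Besides the shell and the picture viewer there is one more tool, called after "Call:" as name(argument=value, ...), one argument or row to a line, values as JSON. arm_command: Moves the arm, as the interface text tells. Its arguments: {"type":"object","properties":{"series":{"type":"string"},"squeeze":{"type":"number"}},"required":["series"]}

```bash
ls; mkdir -p pics
python3 - <<'E'
from cell import telemetry,cams,env
import cv2,numpy as np
o=telemetry.get_obs();print(o)
for n in("scene","top","wrist"):
    im=cams.read_camera(n);cv2.imwrite(f"pics/{n}0.png",im);c=cams.calibration(n);print(n,{k:np.round(v,4).tolist() if k!='x' else v for k,v in c.items()})
E
```

```text
pics
{'time_s': 0.0, 'qpos': array([65.89648315, 18.43943329, -4.01693711, 83.17554305,  1.29759419,
       78.54138034, -3.2610214 ]), 'joint_velocities': array([ 0.00185569, -0.01825637,  0.09297402, -0.11646923,  0.0301643 ,
        0.05277206, -0.10883764]), 'effort': array([ 1.89363236e-04, -4.91285062e+01, -4.03685672e-01, -3.12524343e+01,
       -6.38834853e-02,  4.35897731e-02,  1.43640841e-04]), 'tool_pos': array([ 0.27350555, -0.58903544,  0.22145188]), 'tool_rot': array([-1.79889040e+02,  7.92007209e-03,  2.49141187e+01]), 'force': array([-0.00343107,  0.13273457, -0.70331672]), 'wrist_torque': array([ 0.02713706,  0.03272372, -0.03829251]), 'grasp_force': 0.0, 'grip_width': 0.08744221080577948}
scene {'K': [[463.9219, 0.0, 259.542], [0.0, 463.9219, 201.8242], [0.0, 0.0, 1.0]], 'origin': [1.3706, 0.4087, 0.897], 'rotation': [-131.8277, 0.6126, 118.1347]}
top {'K': [[350.7607, 0.0, 261.0358], [0.0, 350.7607, 190.0365], [0.0, 0.0, 1.0]], 'origin': [0.3992, 0.0073, 0.9364], 'rotation': [-166.3561, 0.3841, -95.5957]}
wrist {'K': [[281.5213, 0.0, 251.9071], [0.0, 281.5213, 190.6451], [0.0, 0.0, 1.0]], 'hand_eye': [[0.0006, -0.9684, -0.2493, 0.0672], [1.0, 0.0004, 0.0005, 0.0004], [-0.0004, -0.2493, 0.9684, -0.1611], [0.0, 0.0, 0.0, 1.0]]}
```

View pics/top0.png

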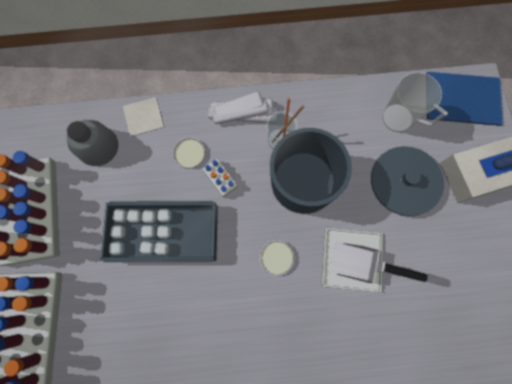

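View pics/scene0.png

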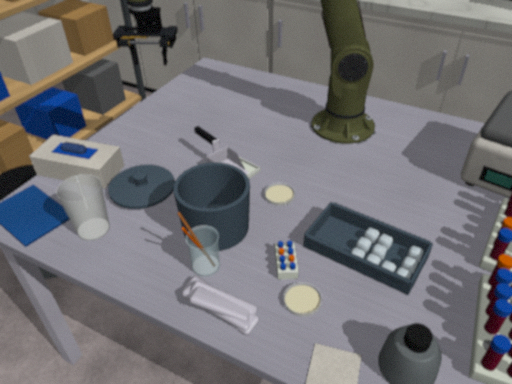

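The top view shows 10 cubes in the tray (x pixels 110–170, y pixels 210–250), the bucket at about (310,170), the lid at (408,182) and the scoop pan at (355,262), with its handle running to (427,278). The tube block is at (219,178), and the dishes are at (190,153) and (278,258).

```bash
cat > h.py <<'E'
from cell import telemetry,cams,env
import cv2,numpy as np
from scipy.spatial.transform import Rotation as Ro
def cam(n,pose=None):
    c=cams.calibration(n);K=np.array(c["K"])
    if n=="wrist":
        H=np.array(c["hand_eye"]);p,r=pose
        R=Ro.from_euler('xyz',r,degrees=True).as_matrix()
        return K,R@H[:3,:3],R@H[:3,3]+p
    return K,Ro.from_euler('xyz',c["rotation"],degrees=True).as_matrix(),np.array(c["origin"])
def pos(n,u,v,z,pose=None):
    K,R,o=cam(n,pose);d=R@np.linalg.solve(K,[u,v,1.]);return o+d*(z-o[2])/d[2]
def pix(n,P,pose=None):
    K,R,o=cam(n,pose);q=K@(R.T@(np.array(P)-o));return q[:2]/q[2]
def snap(n,f):
    s=telemetry.get_obs();im=cams.read_camera(n);cv2.imwrite("pics/"+f,im);return im,(s["tool_pos"],s["tool_rot"])
E
python3 - <<'E'
from h import *
for nm,u,v,z in [("tray TL",106,202,.05),("tray TR",216,202,.05),("tray BL",102,262,.05),("tray BR",216,263,.05),("bucket rim c",310,167,.15),("rimL",270,167,.15),("rimR",350,167,.15),("rimT",310,128,.15),("rimB",310,206,.15),("lid",408,180,.027),("knob",414,178,.06),("tb",219,178,.035),("drip TL",327,229,.012),("TR",383,233,.012),("BR",380,290,.012),("BL",324,287,.012),("hend",427,278,.089),("hstart",387,267,.089),("lipT",343,245,.004),("lipB",338,276,.004),("dishA",190,153,.01),("dishB",278,258,.01),("beaker",283,130,.05),("ice",163,215,.037),("ice",116,248,.037),("ice",119,215,.037)]:
    p=pos("top",u,v,z);print(nm,np.round(p,3),round(np.hypot(*p[:2]),3))
im=cv2.imread("pics/top0.png")
cv2.imwrite("pics/t1.png",cv2.resize(im[110:310,90:460],(740,400),interpolation=cv2.INTER_CUBIC))
E
```

```text
tray TL [0.622 0.394 0.05 ] 0.737
tray TR [0.594 0.111 0.05 ] 0.604
tray BL [0.47  0.403 0.05 ] 0.619
tray BR [0.44  0.121 0.05 ] 0.456
bucket rim c [ 0.634 -0.126  0.15 ] 0.646
rimL [ 0.643 -0.032  0.15 ] 0.644
rimR [ 0.624 -0.219  0.15 ] 0.662
rimT [ 0.731 -0.138  0.15 ] 0.744
rimB [ 0.541 -0.114  0.15 ] 0.553
lid [ 0.608 -0.403  0.027] 0.729
knob [ 0.604 -0.404  0.06 ] 0.727
tb [0.662 0.1   0.035] 0.669
drip TL [ 0.501 -0.171  0.012] 0.529
TR [ 0.476 -0.316  0.012] 0.571
BR [ 0.334 -0.283  0.012] 0.438
BL [ 0.355 -0.143  0.012] 0.383
hend [ 0.356 -0.372  0.089] 0.515
hstart [ 0.389 -0.284  0.089] 0.482
lipT [ 0.456 -0.209  0.004] 0.501
lipB [ 0.378 -0.184  0.004] 0.421
dishA [0.749 0.179 0.01 ] 0.77
dishB [ 0.439 -0.035  0.01 ] 0.44
beaker [ 0.775 -0.083  0.05 ] 0.779
ice [0.576 0.252 0.037] 0.629
ice [0.503 0.374 0.037] 0.627
ice [0.587 0.366 0.037] 0.692
```

View pics/t1.png

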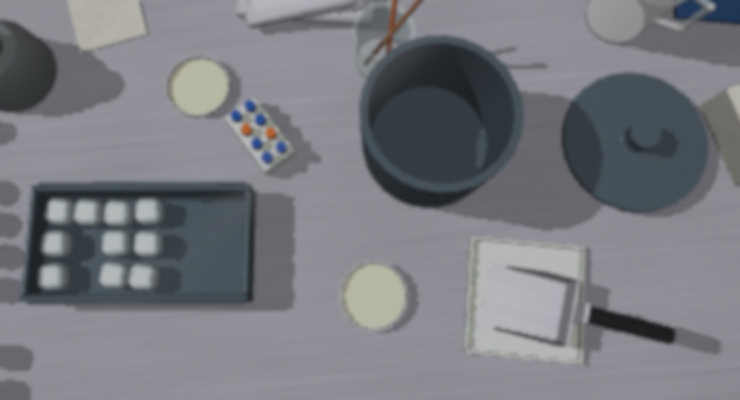

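The cubes sit in three rows in the tray, and the tray is yawed about -6°. The scoop faces roughly +y at a yaw of about 70°, with the grip near (0.377,-0.317). I'll move above it and refine with the wrist camera.

Call:
arm_command(
  series="0 0 0 -0.11 0; 0 0 0 -0.11 0; 0 0 0 -0.11 0; 0 0 0 -0.11 0; 0 0 0 -0.11 0; 0 0 0 -0.11 0; 0 0 0 -0.127 0",
)

```text
out of range: a turn must lie within [-0.125, 0.125]
```

Call:
arm_command(
  series="0 0 0 -0.11 0; 0 0 0 -0.11 0; 0 0 0 -0.11 0; 0 0 0 -0.11 0; 0 0 0 -0.11 0; 0 0 0 -0.11 0; 0 0 0 -0.12 0; 15 0 0 0 0; 30 0 0 0 0; 40 0 0 0 0; 40 0 0 0 0; 40 0 0 0 0; 40 0 0 0 0; 40 0 0 0 0; 30 0 0 0 0; 16 0 0 0 0; 0 0 0 0 0; 0 0 0 0 0",
)

```text
time_s: 1.65
tool_pos: [0.3754, -0.3164, 0.2227]
tool_rot: [180.0, 0.1, 69.7]
force: [-1.4, -0.2, -0.4]
grip_width: 0.0872
grasp_force: 0.0
```

Run:
```python
from h import *
im,p=snap("wrist","w1.png");print(p)
```

```text
(array([ 0.37535261, -0.31636069,  0.22266524]), array([1.79992053e+02, 5.80563027e-02, 6.97190356e+01]))
```

View pics/w1.png

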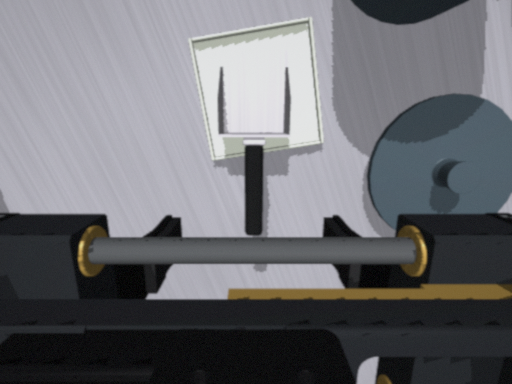

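The wrist view shows the handle running vertically from (254,146) to (254,234) and the pan's back wall at row 133. The yaw already matches.

Run:
```python
from h import *
p=(np.array([0.37535,-0.31636,.22267]),np.array([180,.06,69.72]))
for u,v,z in [(254,146,.092),(254,234,.092),(254,133,.05),(221,66,.04),(288,66,.04)]:
    P=pos("wrist",u,v,z,p)
    R=Ro.from_euler('xyz',p[1],degrees=True).as_matrix();print(np.round(P,4),np.round(1000*R.T@(P-p[0]),1))
```

```text
[ 0.3909 -0.2803  0.092 ] [ 39.3   2.1 130.6]
[ 0.3573 -0.3717  0.092 ] [-58.    2.3 130.7]
[ 0.3949 -0.2702  0.05  ] [ 50.3   2.4 172.6]
[ 0.3854 -0.1879  0.04  ] [124.1 -35.1 182.5]
[ 0.4565 -0.2142  0.04  ] [124.2  40.7 182.5]
```

Call:
arm_command(
  series="6 2.5 20 0 0; 0 0 30 0 0; 0 0 30 0 0; 0 0 30 0 0; 0 0 25 0 0; 0 0 15 0 0; 0 0 10 0 0; 0 0 0 0 0; 0 0 0 0 80; 0 0 0 0 160; 0 0 0 0 255; 0 0 0 0 255; 0 0 0 0 255; 0 0 0 0 255; 0 0 0 0 255; 0 0 0 0 255",
  squeeze=60,
)

```text
time_s: 3.03
tool_pos: [0.3797, -0.3121, 0.0627]
tool_rot: [180.0, 0.0, 69.6]
force: [-1.1, -0.0, -0.6]
grip_width: 0.0418
grasp_force: 0.0
```

Call:
arm_command(
  series="0 0 0 0 255; 0 0 0 0 255; 0 0 0 0 255; 0 0 0 0 255; 0 0 0 0 255; 0 0 0 0 255; 0 0 0 0 255; 0 0 0 0 255; 0 0 0 0 255",
)

```text
time_s: 3.78
tool_pos: [0.3796, -0.312, 0.0625]
tool_rot: [-180.0, 0.0, 69.6]
force: [-0.1, 0.5, 0.4]
grip_width: 0.0192
grasp_force: 60.0
```

Call:
arm_command(
  series="0 0 -3 0 255; 0 0 -8 0 255; 0 0 -15 0 255; 0 0 -20 0 255; 0 0 -25 0 255; 0 0 -20 0 255; 0 0 -10 0 255; 0 0 0 0 255; 0 0 0 0 255",
)

```text
time_s: 4.53
tool_pos: [0.3796, -0.3121, 0.1635]
tool_rot: [180.0, 0.0, 69.6]
force: [-0.1, 0.1, -2.8]
grip_width: 0.0193
grasp_force: 60.0
```

Run:
```python
from h import *
im,p=snap("wrist","w2.png");print(p)
im=cams.read_camera("top");cv2.imwrite("pics/t2.png",im)
cv2.imwrite("pics/j2.png",np.hstack([cv2.imread("pics/w2.png")[:260,130:400],cv2.imread("pics/t2.png")[100:360,270:512]]))
```

```text
(array([ 0.37959683, -0.31209103,  0.16354175]), array([1.79975211e+02, 2.92989987e-02, 6.96042948e+01]))
```

View pics/j2.png

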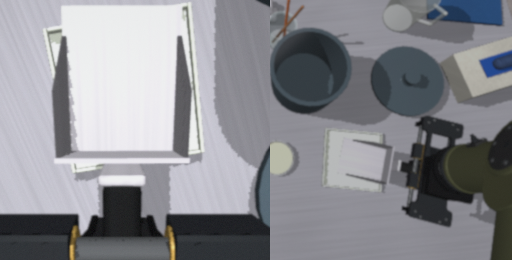

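Run:
```python
from h import *
p=(np.array([0.37960,-0.31209,.16354]),np.array([179.975,.03,69.6]))
R=Ro.from_euler('xyz',p[1],degrees=True).as_matrix()
for t in [(142,-42,58),(142,42,58),(42,-42,10),(42,42,10),(140,42,62),(140,42,54)]:
    print(t,np.round(pix("wrist",p[0]+R@(np.array(t)/1000),p),1))
```

```text
(142, -42, 58) [191.1   5.5]
(142, 42, 58) [313.3   5.6]
(42, -42, 10) [183.4 160.5]
(42, 42, 10) [320.9 160.5]
(140, 42, 62) [311.9  11. ]
(140, 42, 54) [314.4   6.7]
```

The scoop is held squarely: the lip edge is at row 6 against a predicted 5.5. Next I'll lift and go over the tray.

Call:
arm_command(
  series="0 0 -15 0 255; 0 0 -25 -0.085 255; 0 0 -25 -0.085 255; 0 0 -15 -0.085 255; 13 3 0 0 255; 25 7 0 0 255; 38 11 0 0 255; 38 11 0 0 255; 38 11 0 0 255; 38 11 0 0 255; 38 11 0 0 255; 38 11 0 0 255; 38 11 0 0 255; 38 11 0 0 255; 38 10 0 0 255; 25 7 0 0 255; 10 3 0 0 255; 0 0 0 0 255; 0 0 0 0 255",
)

```text
time_s: 6.22
tool_pos: [0.5374, 0.09, 0.2414]
tool_rot: [-179.8, 0.0, 84.3]
force: [-0.4, -0.9, -2.2]
grip_width: 0.0194
grasp_force: 60.0
```

Run:
```python
from h import *
im,p=snap("wrist","w3.png");print(p)
```

```text
(array([0.53736401, 0.08998529, 0.24138907]), array([-1.79775794e+02,  1.19293999e-02,  8.42683215e+01]))
```

View pics/w3.png

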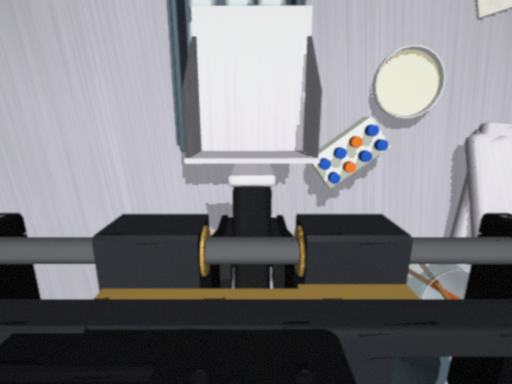

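The wrist view shows the tray's -x wall as a line from about (170,0) to (179,140). The tube block is at (350,153) and the dish at (408,82).

Run:
```python
from h import *
p=(np.array([0.53736,0.08999,.24139]),np.array([-179.776,.012,84.27]))
im=cv2.imread("pics/w3.png")
for r in (20,70,130): print(r,im[r,160:200].mean(1).astype(int).tolist())
c=np.array([.5315,.257]);a=np.radians(-5.8);X=np.array([np.cos(a),np.sin(a)]);Y=np.array([-X[1],X[0]])
for x,y in [(-74,-143),(-74,0),(-66,0),(-66,-135)]: print(x,y,np.round(pix("wrist",[*(c+X*x/1e3+Y*y/1e3),.05],p),1))
for u,v,z in [(321,157,.028),(332,186,.028),(390,144,.028),(374,118,.028)]:print(np.round(pos("wrist",u,v,z,p),4))
```

```text
20 [190, 190, 190, 190, 191, 189, 184, 158, 124, 106, 93, 84, 89, 104, 114, 109, 94, 67, 47, 41, 40, 39, 37, 37, 44, 59, 87, 102, 105, 106, 124, 174, 218, 231, 233, 233, 233, 233, 233, 233]
70 [195, 193, 191, 192, 192, 195, 194, 192, 190, 186, 177, 147, 115, 104, 91, 92, 102, 109, 107, 94, 73, 52, 40, 42, 46, 68, 83, 89, 91, 91, 92, 93, 92, 93, 92, 94, 102, 142, 204, 231]
130 [198, 198, 197, 196, 196, 197, 197, 198, 198, 199, 200, 198, 196, 197, 189, 160, 119, 99, 88, 87, 99, 103, 100, 92, 90, 90, 92, 95, 97, 95, 95, 95, 96, 95, 94, 93, 95, 94, 96, 112]
-74 -143 [175.5 154.6]
-74 0 [167.2  27.6]
-66 0 [174.3  27.6]
-66 -135 [181.5 148.2]
[0.6295 0.0978 0.028 ]
[0.643  0.0565 0.028 ]
[0.7204 0.106  0.028 ]
[0.6993 0.1414 0.028 ]
```

Call:
arm_command(
  series="0 0 15 0 255; 0 0 30 0 255; 0 0 35 0 255; 0 0 35 0 255; 0 0 30 0 255; 0 0 15 0 255; 0 0 8 0 255; 0 0 4 0 255; 0 0 2 0 255; 0 0 0 0 255; 0 0 0 0 255; 0 0 0 0 255",
)

```text
time_s: 7.27
tool_pos: [0.5386, 0.0838, 0.0714]
tool_rot: [-180.0, 0.4, 83.9]
force: [-5.2, -7.1, 13.6]
grip_width: 0.0196
grasp_force: 59.9
```

Call:
arm_command(
  series="0 0 -10 0 255; 0 0 -15 0 255; 0 0 -15 0 255; 0 0 0 0 255; 0 0 0 0 255",
)

```text
time_s: 7.68
tool_pos: [0.5394, 0.088, 0.1101]
tool_rot: [179.9, 0.0, 84.1]
force: [-0.0, -0.2, -2.9]
grip_width: 0.0194
grasp_force: 59.7
```

Run:
```python
from h import *
im,p=snap("wrist","w4.png");print(p)
im2,_=snap("scene","s4.png")
a=cv2.resize(im2[150:310,270:470],(500,400),interpolation=cv2.INTER_CUBIC)
cv2.imwrite("pics/j4.png",np.hstack([im[:300,150:420],a[:300]]))
```

```text
(array([0.53939183, 0.08804715, 0.11008091]), array([1.79888702e+02, 2.70928457e-02, 8.40964243e+01]))
```

View pics/j4.png

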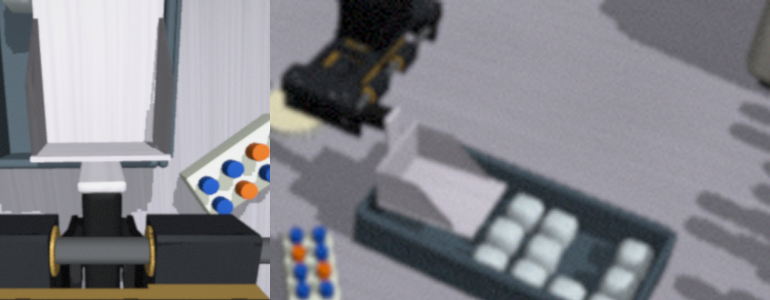

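Run:
```python
from h import *
p=(np.array([0.53939,0.08805,.11008]),np.array([179.889,.027,84.1]))
R=Ro.from_euler('xyz',p[1],degrees=True).as_matrix()
for u,v,z in [(318,165,.05),(328,10,.05),(316,158,.05),(323,10,.05)]:
    P=pos("wrist",u,v,z,p);print(np.round(P,4),np.round(1000*R.T@(P-p[0]),1))
im=cv2.imread("pics/w4.png")
for c in (160,170): print(im[140:180,c].mean(1).astype(int).tolist())
for r in (20,100): print(im[r,305:345].mean(1).astype(int).tolist())
cv2.imwrite("pics/c4.png",cv2.resize(im[0:200,130:350],(770,600),interpolation=cv2.INTER_CUBIC))
t,_=snap("top","t4.png")
```

```text
[0.5945 0.1136 0.05  ] [31.1 52.1 60.2]
[0.6062 0.2219 0.05  ] [140.1  52.6  60.1]
[0.5932 0.1194 0.05  ] [36.7 50.2 60.2]
[0.6028 0.2223 0.05  ] [140.1  49.1  60.1]
[102, 100, 98, 95, 92, 92, 93, 88, 87, 87, 85, 83, 76, 70, 68, 68, 71, 70, 72, 88, 105, 110, 112, 112, 110, 106, 90, 80, 91, 125, 140, 143, 142, 143, 141, 143, 144, 144, 144, 144]
[108, 109, 107, 109, 108, 108, 107, 108, 107, 108, 110, 105, 93, 77, 71, 68, 71, 71, 74, 90, 105, 113, 113, 112, 109, 103, 91, 81, 100, 132, 142, 144, 144, 145, 144, 145, 145, 144, 146, 144]
[234, 233, 224, 177, 115, 92, 92, 93, 87, 72, 63, 73, 84, 92, 101, 105, 104, 102, 99, 91, 78, 81, 96, 104, 106, 121, 161, 187, 191, 189, 191, 188, 191, 190, 193, 196, 197, 199, 194, 193]
[109, 92, 92, 93, 93, 91, 92, 91, 91, 92, 89, 90, 90, 93, 95, 94, 97, 99, 104, 107, 120, 159, 186, 197, 202, 202, 201, 200, 199, 199, 201, 201, 200, 198, 199, 201, 203, 202, 202, 202]
```

View pics/c4.png

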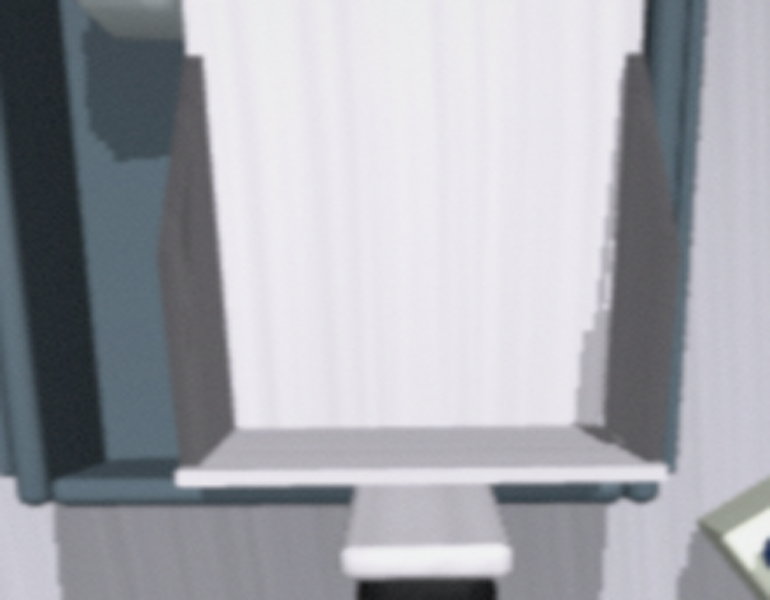

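Run:
```python
from h import *
def c(f,a,b,w,h,s): 
    return cv2.resize(cv2.imread("pics/"+f)[b:b+h,a:a+w],(w*s,h*s),interpolation=cv2.INTER_CUBIC)
A=np.hstack([c("scene0.png",300,195,135,98,3)[:290,:390],c("s4.png",300,195,135,98,3)[:290,:390]])
B=np.hstack([c("top0.png",95,195,130,75,3)[:,:390],c("t4.png",95,195,130,75,3)[:,:390]])
cv2.imwrite("pics/j5.png",np.vstack([A,B]))
```

```text
(no output)
```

View pics/j5.png

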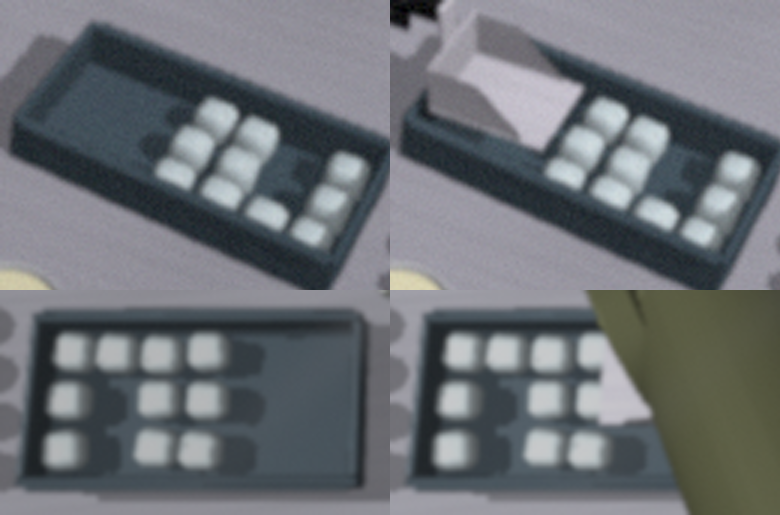

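The cubes haven't moved, but the scoop's lip has left the top of the wrist image. The scoop has pitched up in the grip, so I'll work out by how much.

Run:
```python
from h import *
p=(np.array([0.53939,0.08805,.11008]),np.array([179.889,.027,84.1]))
R=Ro.from_euler('xyz',p[1],degrees=True).as_matrix()
g=np.array([0,0,-19.])
def pr(pt,th):
    t=np.radians(th);d=np.array(pt)-g
    d=np.array([d[0]*np.cos(t)+d[2]*np.sin(t),d[1],d[2]*np.cos(t)-d[0]*np.sin(t)]);q=g+d
    return np.round(pix("wrist",p[0]+R@(q/1000),p),1),np.round(q,1)
for th in (0,4,8,12):print(th,pr((122,-40,57),th),pr((142,0,58),th)[1],pr((42,0,10),th)[0],pr((45,-39,56),th)[0])
```

```text
0 (array([195.4,  37.3]), array([122., -40.,  57.])) [142.   0.  58.] [252.5 160.6] [201.5 147.9]
4 (array([192.5,  25.4]), array([127. , -40. ,  48.3])) [147.    0.   47.9] [252.5 158.2] [200.4 141.5]
8 (array([189.3,  13.2]), array([131.4, -40. ,  39.3])) [151.3   0.   37.5] [252.5 156. ] [199.2 135.2]
12 (array([185.6,   0.5]), array([135.1, -40. ,  30. ])) [154.9   0.   26.8] [252.5 154.2] [197.9 129. ]
```

Run:
```python
from h import *
im=cv2.imread("pics/top0.png").astype(int).mean(2)
for r in (213,217,229,232,246,249): print(r,im[r,150:222].astype(int).tolist())
a=np.radians(-5.8);Y=np.array([.101,.995]);c=np.array([.5335,.257])
for u,v,z in [(170,215,.021),(170,231,.021),(168,247,.021),(214,205,.05),(214,230,.05),(214,255,.05),(217,230,.05)]:
    P=pos("top",u,v,z);print(u,v,np.round(P,4),np.round(1000*Y@(P[:2]-c),1))
```

```text
213 [177, 168, 146, 120, 101, 87, 83, 112, 150, 174, 182, 183, 183, 183, 182, 181, 176, 156, 127, 106, 91, 77, 65, 60, 60, 60, 60, 62, 63, 63, 64, 69, 76, 80, 82, 81, 82, 82, 82, 82, 83, 83, 81, 83, 83, 83, 83, 83, 83, 84, 84, 85, 84, 85, 86, 85, 86, 87, 86, 86, 86, 87, 88, 87, 79, 64, 58, 69, 89, 102, 105, 106]
217 [179, 170, 150, 127, 105, 88, 86, 120, 159, 178, 182, 183, 182, 182, 181, 180, 176, 163, 141, 115, 93, 77, 65, 60, 59, 59, 59, 58, 59, 59, 59, 59, 63, 72, 80, 82, 83, 83, 83, 83, 83, 83, 84, 83, 83, 84, 85, 84, 85, 85, 84, 85, 85, 86, 86, 86, 86, 86, 86, 85, 85, 82, 85, 86, 75, 59, 54, 73, 93, 102, 104, 104]
229 [170, 150, 124, 102, 87, 73, 82, 125, 162, 178, 182, 182, 181, 182, 181, 180, 173, 151, 123, 102, 89, 74, 63, 60, 61, 60, 61, 60, 63, 64, 67, 73, 81, 83, 84, 84, 85, 85, 85, 85, 85, 85, 85, 86, 85, 86, 85, 85, 85, 84, 84, 84, 84, 83, 83, 83, 83, 82, 82, 81, 81, 80, 85, 83, 64, 45, 51, 79, 99, 104, 104, 105]
232 [170, 147, 121, 102, 88, 78, 93, 138, 172, 182, 183, 183, 183, 183, 181, 180, 172, 151, 123, 103, 89, 74, 62, 61, 61, 61, 60, 62, 62, 62, 63, 64, 67, 74, 8
[... 344 characters left out ...]
 83, 83, 83, 83, 83, 83, 82, 82, 82, 82, 82, 82, 83, 82, 82, 82, 82, 82, 83, 87, 87, 74, 53, 44, 61, 88, 103, 105, 106, 106]
249 [145, 118, 101, 99, 126, 160, 177, 181, 182, 181, 181, 181, 180, 175, 158, 131, 112, 99, 85, 73, 66, 65, 65, 65, 64, 64, 64, 64, 63, 66, 74, 82, 83, 84, 84, 84, 84, 84, 83, 84, 84, 83, 82, 83, 83, 83, 82, 83, 83, 82, 82, 82, 82, 83, 82, 82, 82, 82, 82, 80, 79, 82, 83, 72, 53, 45, 63, 88, 103, 106, 107, 107]
170 215 [0.5772 0.2379 0.021 ] -14.5
170 231 [0.5348 0.2395 0.021 ] -17.3
168 247 [0.4939 0.2462 0.021 ] -14.8
214 205 [0.5865 0.1167 0.05  ] -134.3
214 230 [0.5221 0.1209 0.05  ] -136.5
214 255 [0.4599 0.125  0.05  ] -138.7
217 230 [0.5214 0.1134 0.05  ] -144.1
```

The scoop pitched about 6° nose-up. Most likely it clipped the tray's +x rim, which had only 3 mm of clearance. I'll shift 6 mm inward, set it gently on the free tray floor, release it to sit flat and regrasp.

Call:
arm_command(
  series="-1 -6 0 0 255; 0 0 8 0 255; 0 0 10 0 255; 0 0 10 0 255; 0 0 8 0 255; 0 0 6 0 255; 0 0 4 0 255; 0 0 3 0 255; 0 0 0 0 255; 0 0 0 0 255",
)

```text
time_s: 8.67
tool_pos: [0.533, 0.0887, 0.0606]
tool_rot: [180.0, -0.0, 84.2]
force: [-0.7, -0.6, -0.9]
grip_width: 0.0191
grasp_force: 59.7
```

Call:
arm_command(
  series="0 0 0 0 180; 0 0 0 0 150; 0 0 0 0 150; 0 0 0 0 150; 0 0 -3 0 150; 0 0 0 0 150; 0 0 0 0 150; 0 0 0 0 255; 0 0 0 0 255; 0 0 0 0 255; 0 0 0 0 255; 0 0 0 0 255; 0 0 0 0 255; 0 0 0 0 255; 0 0 0 0 255; 0 0 0 0 255",
)

```text
time_s: 10.0
tool_pos: [0.5328, 0.0886, 0.0635]
tool_rot: [-180.0, 0.0, 84.2]
force: [-0.4, -0.4, -0.6]
grip_width: 0.0195
grasp_force: 59.9
```

Run:
```python
from h import *
im,p=snap("wrist","w6.png");print(p, telemetry.get_obs()["grip_width"],telemetry.get_obs()["grasp_force"])
cv2.imwrite("pics/j6.png",cv2.resize(im[:240,130:400],(675,600)))
```

```text
(array([0.53276524, 0.0885705 , 0.06346718]), array([-1.79997169e+02,  2.10090541e-03,  8.42158997e+01])) 0.01943627012831762 59.87667141482234
```

View pics/j6.png

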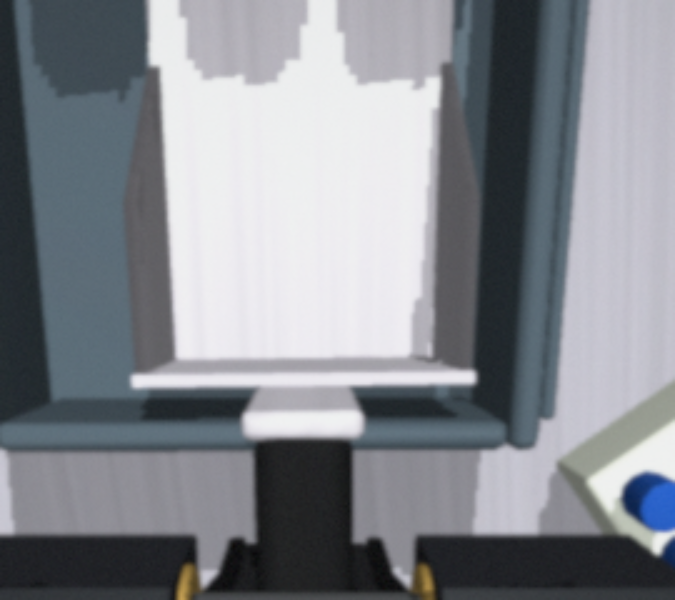

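The scoop now sits flat in the tray with clear gaps to the walls: the back wall is at row 152, and the cube shadows fall on the pan. Next I'll push under the ice.

Call:
arm_command(
  series="2 0 -0.5 0 255; 5 0 0 0 255; 8 0 0 0 255; 8 0 0 0 255; 8 0 0 0 255; 8 0 0 0 255; 8 0 0 0 255; 8 0 0 0 255; 8 0 0 0 255; 8 0 0 0 255; 6 0 0 0 255",
)

```text
time_s: 10.97
tool_pos: [0.5405, 0.1663, 0.064]
tool_rot: [-180.0, -0.0, 84.2]
force: [0.3, -0.8, -0.6]
grip_width: 0.0191
grasp_force: 59.9
```

Call:
arm_command(
  series="5 0 0 0 255; 5 0 0 0 255; 5 0 0 0 255; 5 0 0 0 255; 4 0 0 0 255",
)

```text
time_s: 11.38
tool_pos: [0.543, 0.1892, 0.064]
tool_rot: [-180.0, 0.0, 84.2]
force: [0.5, -2.1, -0.3]
grip_width: 0.0196
grasp_force: 59.9
```

Call:
arm_command(
  series="4 0 0 0 255; 4 0 0 0 255; 4 0 0 0 255; 4 0 0 0 255; 0 0 0 0 255",
)

```text
time_s: 11.8
tool_pos: [0.5445, 0.2064, 0.0641]
tool_rot: [180.0, -0.1, 84.3]
force: [0.1, -0.4, -1.5]
grip_width: 0.0196
grasp_force: 59.9
```

Run:
```python
from h import *
im,p=snap("wrist","w7.png");print(p)
im2,_=snap("scene","s7.png")
a=cv2.resize(im2[195:293,300:435],(405,294),interpolation=cv2.INTER_CUBIC)
b=im[:294,120:400]
cv2.imwrite("pics/j7.png",np.hstack([b,a]))
```

```text
(array([0.54454225, 0.20635134, 0.06406044]), array([ 1.79991563e+02, -6.92742936e-02,  8.42703470e+01]))
```

View pics/j7.png

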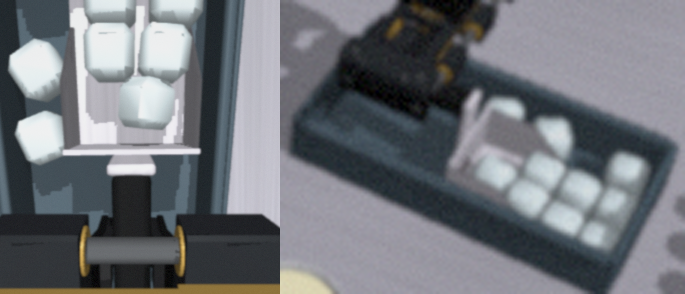

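This works: five or more cubes are on the pan, with two left to the -x side. I'll push a bit further.

Call:
arm_command(
  series="4 0 0 0 255; 4 0 0 0 255; 4 0 0 0 255; 0 0 0 0 255",
)

```text
time_s: 12.23
tool_pos: [0.5458, 0.2176, 0.0641]
tool_rot: [180.0, -0.0, 84.2]
force: [0.1, -0.8, -1.6]
grip_width: 0.0195
grasp_force: 59.9
```

Call:
arm_command(
  series="3 0 0 0 255; 3 0 0 0 255; 0 0 0 0 255",
)

```text
time_s: 12.48
tool_pos: [0.5461, 0.2177, 0.0636]
tool_rot: [-179.9, 0.5, 84.1]
force: [-3.5, -12.0, 4.8]
grip_width: 0.0195
grasp_force: 59.9
```

Call:
arm_command(
  series="-2 0 0 0 255; -2 0 -1 0 255; 0 0 -3 0 255; 0 0 -5 0 255; 0 0 -8 0 255; 0 0 -11 0 255; 0 0 -14 0 255; 0 0 -17 0 255; 0 0 -20 0 255; 0 0 -20 0 255; 0 0 -20 0 255; 0 0 -20 0 255; 0 0 -17 0 255; 0 0 -13 0 255; 0 0 -10 0 255; 0 0 -6 0 255; 0 0 -3 0 255; 0 0 0 0 255",
)

```text
time_s: 13.98
tool_pos: [0.546, 0.2191, 0.2523]
tool_rot: [180.0, -0.0, 84.2]
force: [1.0, -0.6, -4.5]
grip_width: 0.0193
grasp_force: 59.9
```

Run:
```python
from h import *
im,p=snap("wrist","w8.png");print(p)
im2,_=snap("scene","s8.png")
a=cv2.resize(im2[130:293,280:435],(310,326),interpolation=cv2.INTER_CUBIC)
b=im[:326,80:430]
cv2.imwrite("pics/j8.png",np.hstack([b,a]))
```

```text
(array([0.54601135, 0.21911471, 0.25225963]), array([ 1.79988768e+02, -1.22566539e-02,  8.42262882e+01]))
```

View pics/j8.png

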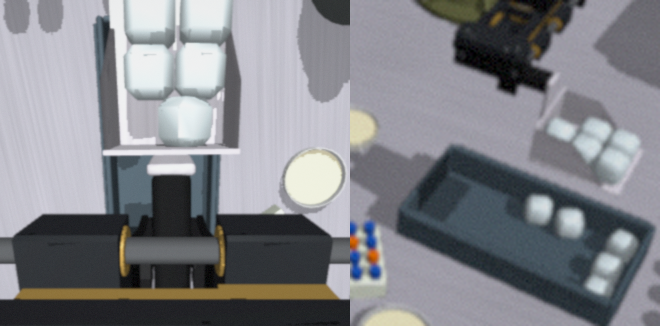

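Five cubes are on board. Five remain in the tray: three along the +y wall and two near the -x side. I'll carry these gently backward to the bucket.

Call:
arm_command(
  series="-2 1 0 0 255; -4 2 0 0 255; -6 3 0 0 255; -8 4 0 0 255; -10 4 0 0 255; -12 4 0 0 255; -14 4 0 0 255; -16 4 0 0 255; -18 5 0 0 255; -20 5 0 0 255; -22 5 0 0 255; -24 5 0 0 255; -26 5 0 0 255; -28 5 0 0 255; -30 5 0 0 255; -30 5 0 0 255; -30 5 0 0 255; -30 5 0 0 255; -30 5 0 0 255; -30 5 0 0 255",
)

```text
time_s: 15.75
tool_pos: [0.5917, -0.1811, 0.2521]
tool_rot: [180.0, 0.1, 84.1]
force: [-0.7, 0.1, -2.8]
grip_width: 0.0194
grasp_force: 59.9
```

Call:
arm_command(
  series="-30 5 0 0 255; -30 5 0 0 255; -30 5 2 0 255; -30 5 4 0 255; -28 5 5 0 255; -22 5 5 0 255; -16 4 4 0 255; -10 3 2 0 255; -3 2 0 0 255; 0 0 0 0 255; 0 0 0 0 255",
)

```text
time_s: 16.67
tool_pos: [0.6115, -0.3783, 0.2304]
tool_rot: [180.0, -0.1, 84.3]
force: [0.0, 0.6, -2.1]
grip_width: 0.0195
grasp_force: 59.9
```

Run:
```python
from h import *
im,p=snap("wrist","w9.png");print(p)
g=im.astype(int)
# white-cube mask: bluish-white bright w/ r<b
for r in range(0,150,6): print(r,''.join('#' if (g[r,c].mean()>150) else '.' for c in range(170,340,3)), int(g[r,252].mean()))
```

```text
(array([ 0.61148271, -0.37834274,  0.23043667]), array([ 1.79968685e+02, -6.41400779e-02,  8.42956812e+01]))
0 ##....##########################################......... 184
6 #.....##########################################......... 180
12 #.....##########################################......... 175
18 #......########################################.......... 168
24 #......#######################.################.......... 160
30 ........##################...#.##############............ 137
36 ........#####..########......#....#######.........#...... 113
42 .........#####...............##.#####........#...######.# 103
48 .........#################.##################....######## 186
54 .........####################################....######## 182
60 .........####################################....######## 179
66 .........####################################.....####### 170
72 .........####################################.....####### 162
78 .........####################################......###### 151
84 .........##################..###############.......###### 143
90 .........################...#..###########..#......#####. 123
96 ..........#####...........#########.......###......#####. 192
102 ..........###################################.....######. 208
108 ..........###################################.....######. 229
114 ..........###################################.....####### 219
120 ..........###################################.....####### 208
126 #.........###################################.....####### 192
132 ##........###################################.....####### 183
138 ###.......##############.####################.....####### 167
144 ####......############..........#......###........####### 123
```

Call:
arm_command(
  series="10 0 0 0 255; 20 0 0 0 255; 28 0 0 0 255; 34 0 0 0 255; 34 0 0 0 255; -10 0 0 0 255; -35 0 0 0 255; -25 0 0 0 255; -8 0 0 0 255; 0 0 0 0 255; 0 0 0 0 255; 0 0 0 0 255",
)

```text
time_s: 17.72
tool_pos: [0.6168, -0.3289, 0.2307]
tool_rot: [179.9, -0.1, 84.4]
force: [1.0, -1.2, -1.7]
grip_width: 0.0193
grasp_force: 59.9
```

Run:
```python
from h import *
im,p=snap("wrist","w10.png");print(p)
g=im.astype(int)
for r in range(0,160,8): print(r,''.join('#' if (g[r,c].mean()>150) else '.' for c in range(170,340,3)), g[r,[225,252,280]].mean(1).astype(int))
t,_=snap("top","t10.png")
g=t.astype(int).mean(2)
for r in range(120,215,3): print(r,''.join('#' if (g[r,c]>140) else '.' for c in range(262,360,2)))
```

```text
(array([ 0.6167954 , -0.32886615,  0.23071186]), array([ 1.79943754e+02, -9.13722478e-02,  8.43988202e+01]))
0 ......#############################################...... [234 235 235]
8 .......##########################################........ [235 235 234]
16 .......#########################################......... [235 235 235]
24 .......########################################.......... [236 236 236]
32 ........######################################........... [236 236 235]
40 ##......######################################........... [236 237 237]
48 ##.......#####################################........... [236 237 237]
56 ##.......####################################............ [236 237 237]
64 ##.......####################################............ [236 237 237]
72 #........####################################............ [235 238 237]
80 #........####################################............ [235 237 237]
88 #........####################################......#####. [234 238 237]
96 #........####################################......#####. [233 238 237]
104 ..........####
[... 1541 characters left out ...]
77 ####.......#.................######..##########..
180 ####..........................#####...####.......
183 ####.......................##..##................
186 ####.......................##....................
189 ###..............................................
192 #####............................................
195 #####..............#.............................
198 ######..............#............................
201 #######..........................................
204 #########........................................
207 ##########.......................................
210 ############.....................................
213 ###############..................................
```

The pan is empty. Now I'll locate the five cubes left, using the scene picture already taken.

```bash
cat >> h.py <<'E'
C=np.array([.5335,.257]);X=np.array([.9949,-.1011]);Y=np.array([.1011,.9949])
def tray(P): d=P[:2]-C; return np.round(1000*np.array([X@d,Y@d])).tolist()
def shift(x,y,z=None,yaw=84.2):
    s=telemetry.get_obs();p=s["tool_pos"];a=np.radians(yaw);d=np.array([x,y])-p[:2]
    return np.round(1000*np.array([d@[np.cos(a),np.sin(a)],d@[np.sin(a),-np.cos(a)],0 if z is None else p[2]-z])),s["tool_rot"][2]
E
python3 - <<'E'
from h import *
for u,v in [(374.5,234),(390,240.5),(416,251.5),(408,262),(403.5,273)]: print(tray(pos("scene",u,v,.027)))
T=C+X*-.018+Y*(-.030-.149); print(T,shift(T[0],T[1],.24))
E
```

```text
[-44.0, 5.0]
[-44.0, 48.0]
[-44.0, 116.0]
[0.0, 112.0]
[39.0, 115.0]
[0.4974949 0.0807327] (array([ 396., -160.,   -9.]), np.float64(84.40781307838016))
```

Call:
arm_command(
  series="12 -4 -4 0 255; 25 -10 -4 0 255; 38 -16 0 0 255; 38 -16 0 0 255; 38 -16 0 0 255; 38 -16 0 0 255; 38 -16 0 0 255; 38 -16 0 0 255; 38 -16 0 0 255; 38 -16 0 0 255; 30 -12 0 0 255; 20 -6 0 0 255; 10 -2 0 0 255; 0 0 0 0 255; 0 0 0 0 255",
)

```text
time_s: 19.07
tool_pos: [0.4951, 0.0829, 0.2381]
tool_rot: [180.0, 0.1, 84.3]
force: [0.4, -0.8, -2.2]
grip_width: 0.0193
grasp_force: 59.9
```

Run:
```python
from h import *
s=telemetry.get_obs();p=(s["tool_pos"],s["tool_rot"]);print(p,tray(p[0]))
T=C-X*.020-Y*.174; print(T,shift(T[0],T[1],.08))
im,p=snap("wrist","w11.png")
R=Ro.from_euler('xyz',p[1],degrees=True).as_matrix()
g=im.astype(int).mean(2)
print([ (c,int(g[30,c])) for c in range(150,200,2)]);print([ (c,int(g[30,c])) for c in range(305,360,2)]);
# predicted cols of tray walls at row~30
for x in (-74,-66,66,74):
  for y in (-100,-40):
    print(x,y,np.round(pix("wrist",[*(C+X*x/1e3+Y*y/1e3),.05],p),1))
im,_=snap("scene","s11.png");b=cv2.imread("pics/scene0.png")
d=cv2.absdiff(im,b).max(2)[60:330];n,_,st,ce=cv2.connectedComponentsWithStats((d>60).astype(np.uint8))
print([(st[i].tolist(),ce[i].round().tolist()) for i in range(1,n) if st[i,4]>15])
```

```text
(array([0.49505141, 0.08292519, 0.23812999]), array([1.79969224e+02, 7.88907924e-02, 8.42546271e+01])) [-21.0, -177.0]
[0.4960106 0.0859094] (array([  3.,   1., 158.]), np.float64(84.25462712910453))
[(150, 191), (152, 195), (154, 198), (156, 197), (158, 195), (160, 196), (162, 193), (164, 195), (166, 198), (168, 195), (170, 191), (172, 194), (174, 195), (176, 194), (178, 194), (180, 193), (182, 194), (184, 195), (186, 194), (188, 153), (190, 93), (192, 93), (194, 185), (196, 235), (198, 236)]
[(305, 175), (307, 94), (309, 93), (311, 101), (313, 114), (315, 111), (317, 80), (319, 74), (321, 70), (323, 40), (325, 37), (327, 39), (329, 38), (331, 62), (333, 95), (335, 102), (337, 84), (339, 101), (341, 159), (343, 189), (345, 193), (347, 192), (349, 193), (351, 189), (353, 187), (355, 188), (357, 188), (359, 187)]
-74 -100 [207.4 109.2]
-74 -40 [205.3  54.3]
-66 -100 [214.1 109.2]
-66 -40 [212.4  54.3]
66 -100 [324.8 109.4]
66 -40 [328.3  54.6]
74 -100 [331.5 109.4]
74 -40 [335.3  54.6]
[([281, 0, 48, 94, 2183], [309.0, 47.0]), ([373, 0, 5, 18, 38], [375.0, 6.0]), ([87, 57, 24, 12, 150], [98.0, 63.0]), ([314, 64, 5, 5, 16], [316.0, 67.0]), ([194, 66, 22, 19, 168], [204.0, 74.0]), ([230, 97, 14, 12, 65], [237.0, 102.0]), ([196, 144, 7, 4, 23], [199.0, 146.0]), ([206, 144, 7, 5, 25], [209.0, 146.0]), ([368, 168, 19, 37, 316], [378.0, 189.0]), ([388, 174, 9, 15, 74], [393.0, 180.0]), ([352, 177, 20, 21, 214], [362.0, 187.0]), ([382, 201, 14, 11, 95], [389.0, 206.0])]
```

Call:
arm_command(
  series="1 1 8 0 255; 1 1 18 0 255; 1 1 26 0 255; 0 0 26 0 255; 0 0 26 0 255; 0 0 24 0 255; 0 0 18 0 255; 0 0 12 0 255; 0 0 7 0 255; 0 0 4 0 255; 0 0 3 0 255; 0 0 1 0 255; 0 0 0 0 255; 0 0 0 0 255",
)

```text
time_s: 20.33
tool_pos: [0.4989, 0.0811, 0.0669]
tool_rot: [-180.0, 0.4, 84.0]
force: [-8.0, -9.9, 17.8]
grip_width: 0.0196
grasp_force: 60.1
```

Run:
```python
from h import *
print(pos("scene",98,123,.0),pos("scene",98,123,.1))
im,p=snap("wrist","w12.png");g=im.astype(int).mean(2);print(p)
print([int(g[r,252]) for r in range(130,175)])
print([int(v) for v in g[100,150:215]]);print([int(v) for v in g[30,150:215]])
```

```text
[ 0.38404214 -0.78989539  0.        ] [ 0.49402964 -0.65626892  0.1       ]
(array([0.4989449 , 0.08109112, 0.06691347]), array([-179.96064669,    0.40015982,   84.01820836]))
[200, 194, 195, 196, 193, 193, 196, 196, 194, 197, 195, 199, 199, 198, 197, 209, 227, 234, 235, 235, 231, 218, 209, 206, 208, 207, 208, 208, 208, 209, 208, 209, 209, 211, 211, 211, 209, 210, 209, 210, 210, 211, 211, 212, 217]
[213, 212, 210, 211, 209, 189, 147, 115, 113, 114, 106, 95, 91, 95, 102, 108, 115, 118, 117, 115, 112, 106, 100, 98, 101, 103, 104, 105, 103, 102, 105, 107, 105, 103, 102, 101, 103, 103, 104, 105, 127, 179, 224, 237, 239, 240, 240, 241, 240, 238, 236, 235, 234, 234, 236, 237, 239, 240, 240, 239, 238, 237, 238, 239, 238]
[131, 112, 116, 118, 109, 96, 88, 91, 98, 106, 113, 121, 121, 122, 117, 113, 106, 92, 76, 57, 49, 59, 80, 92, 98, 97, 96, 97, 93, 93, 96, 101, 102, 123, 183, 225, 237, 239, 238, 239, 240, 240, 240, 238, 237, 236, 235, 236, 236, 238, 240, 240, 241, 241, 241, 240, 239, 239, 240, 241, 240, 240, 238, 238, 237]
```

Call:
arm_command(
  series="0 0 -2 0 255; 0 0 0 0 255; 0 0 0 0 200; 0 0 0 0 150; 0 0 0 0 150; 0 0 0 0 150; 0 0 0 0 150; 0 0 0 0 150",
)

```text
time_s: 21.05
tool_pos: [0.4984, 0.0862, 0.067]
tool_rot: [180.0, -0.0, 84.2]
force: [0.4, 0.9, 0.0]
grip_width: 0.035
grasp_force: 0.0
```

Run:
```python
from h import *
im,p=snap("wrist","w13.png");print(p,telemetry.get_obs()["force"])
A=[cv2.imread(f"pics/{f}.png")[:200,150:345] for f in ("w10","w11","w12","w13")]
im2,_=snap("scene","s13.png")
b=cv2.resize(im2[150:300,250:445],(585,450),interpolation=cv2.INTER_CUBIC)[:390]
top=np.hstack(A); bot=np.hstack([b,np.zeros((390,top.shape[1]-585,3),np.uint8)])
cv2.imwrite("pics/j13.png",np.vstack([top,bot]))
```

```text
(array([0.49844427, 0.08620191, 0.06700829]), array([ 1.79995870e+02, -8.35434196e-03,  8.42281372e+01])) [-1.26287587 -1.06705628 -0.23860837]
```

View pics/j13.png

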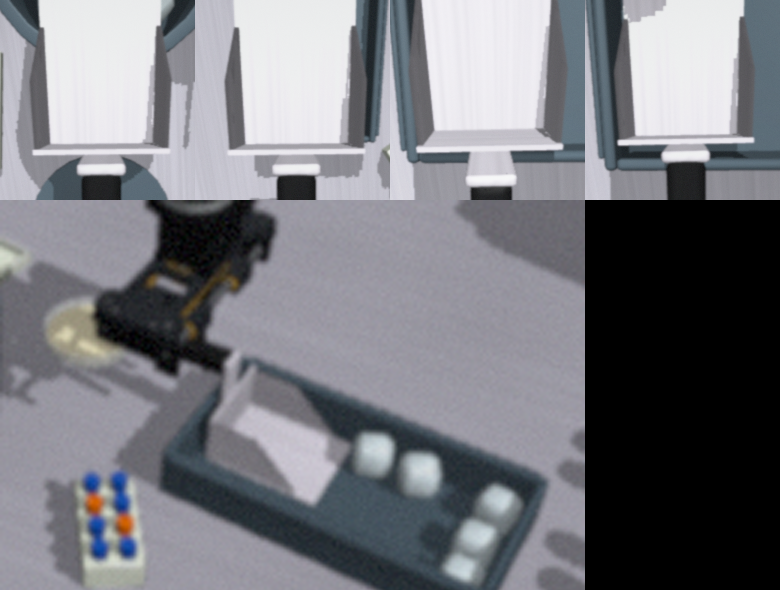

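The scoop sits flat again but has moved about 15 mm forward in the grip. The two -x cubes are just ahead of the lip. I'll regrip closer to the nominal point and push.

Call:
arm_command(
  series="7 0 1 0 150; 7 0 1.5 0 150; 0 0 0 0 150; 0 0 0 0 255; 0 0 0 0 255; 0 0 0 0 255; 0 0 0 0 255; 0 0 0 0 255; 0 0 0 0 255; 0 0 0 0 255; 0 0 0 0 255; 0 0 0 0 255",
)

```text
time_s: 22.15
tool_pos: [0.4998, 0.0998, 0.0645]
tool_rot: [-180.0, 0.0, 84.2]
force: [-0.2, 0.5, -0.2]
grip_width: 0.0198
grasp_force: 59.9
```

Call:
arm_command(
  series="2 0 -0.5 0 255; 5 0 0 0 255; 8 0 0 0 255; 8 0 0 0 255; 8 0 0 0 255; 8 0 0 0 255; 8 0 0 0 255; 8 0 0 0 255; 8 0 0 0 255; 6 0 0 0 255; 5 0 0 0 255",
)

```text
time_s: 23.07
tool_pos: [0.5072, 0.1746, 0.065]
tool_rot: [-180.0, -0.0, 84.3]
force: [0.7, -0.5, -2.3]
grip_width: 0.0194
grasp_force: 59.9
```

Run:
```python
from h import *
im,p=snap("wrist","w14.png");g=im.astype(int).mean(2);print(p,tray(p[0]))
print([int(g[r,252]) for r in range(130,175)])
```

```text
(array([0.50720234, 0.17456538, 0.06499788]), array([-1.79993623e+02, -8.57382797e-03,  8.42523014e+01])) [-18.0, -85.0]
[239, 239, 239, 239, 239, 239, 239, 238, 239, 239, 239, 239, 238, 238, 238, 238, 238, 239, 239, 238, 238, 238, 233, 204, 174, 165, 164, 163, 166, 166, 176, 206, 229, 236, 236, 231, 208, 183, 176, 175, 174, 176, 176, 174, 175]
```

Call:
arm_command(
  series="8 0 0 0 255; 8 0 0 0 255; 8 0 0 0 255; 8 0 0 0 255; 6 0 0 0 255; 5 0 0 0 255; 0 0 0 0 255",
)

```text
time_s: 23.7
tool_pos: [0.5113, 0.2181, 0.065]
tool_rot: [-180.0, -0.1, 84.3]
force: [-0.3, 0.6, -2.0]
grip_width: 0.0198
grasp_force: 59.9
```

Call:
arm_command(
  series="4 0 0 0 255; 4 0 0 0 255; 4 0 0 0 255; 0 0 0 0 255",
)

```text
time_s: 24.03
tool_pos: [0.5128, 0.2294, 0.0651]
tool_rot: [180.0, -0.1, 84.3]
force: [0.5, 1.3, -1.9]
grip_width: 0.0197
grasp_force: 59.9
```

Call:
arm_command(
  series="4 0 0 0 255; 4 0 0 0 255; 0 0 0 0 255",
)

```text
time_s: 24.28
tool_pos: [0.5137, 0.2372, 0.0651]
tool_rot: [180.0, -0.0, 84.2]
force: [0.8, 0.2, -2.1]
grip_width: 0.0198
grasp_force: 59.9
```

Call:
arm_command(
  series="3 0 0 0 255; 3 0 0 0 255; 3 0 0 0 255; 0 0 0 0 255",
)

```text
time_s: 24.62
tool_pos: [0.5144, 0.2463, 0.0651]
tool_rot: [180.0, -0.1, 84.3]
force: [-0.7, 0.4, -2.2]
grip_width: 0.0195
grasp_force: 59.9
```

Run:
```python
from h import *
im,p=snap("wrist","w15.png");g=im.astype(int).mean(2);print(p,tray(p[0]),telemetry.get_obs()["force"])
for r in range(0,170,7): print(r,''.join('%x'%int(g[r,c]//16) for c in range(160,360,3)))
im,_=snap("scene","s15.png");g=im.astype(int).mean(2)
for r in range(205,290,3): print(r,''.join('%x'%int(g[r,c]//16) for c in range(330,436,2)))
```

```text
(array([0.51441891, 0.24627883, 0.0650573 ]), array([ 1.79996162e+02, -5.39485801e-02,  8.42595153e+01])) [-18.0, -13.0] [-0.51768243  0.12369417 -2.60087574]
0 675222239ceeeeeeeeeeeedc96444544458beeeeeeeeeeeeec85444678ceeeeeeee
7 675322229ceeeeeeeeeeeedba755445456acdeeeeeeeeeeeeca544678bdeeeeeeee
14 675322228bdeeeeeeeeeeecb97bbbbbbb99bdeeeeeeeeeeedb954567acdeeeeeeee
21 676322227accbbbbbcdddc8887bbbbbbb99bccdddcbbbaba98754567abdeeeeeeee
28 67642222247888888889997766bbbbbbb967899998888888777445689bcddddeeee
35 57742222246bceeeeeeeeeedbbbbbbcbbb96677777777777ab74456668999999999
42 56752222249deeeffffffffeecbbbbcbbbbbaaaaaaaaaabbb554445667777777777
49 5675322223adeffffffffffedcabbcccbbbcbcbbbbbbbbbba555444455555555544
56 56763222249ceffffffffffedbaabcccbbbbbcbbbbbbbbbba555444444444444444
63 56763222258ceeeefefffffedb9ceefdbbbbbcbbbbbbbbbea556444444444444446
70 56764222358bdeeeeeeeeeeecb9dfffdbbbbbcbbbbbbbbce9555544444444445466
77 55774222466acddddddddccb887dffffebbcbcbbbbbbcffe9555644444444444466
84 65775323665569888888888877bfffffffffeccceeeffffd8555654445444445665
91 6567532466655bdff
[... 1823 characters left out ...]
58aa
256 3323222223444554444367777777778bcccba88887778864479aa
259 74322322222334455555677777777777a99a988accb8765559a99
262 999753222232222334455556777777777788879cddc974548aa86
265 aaaaa9854222223223234444455777777778879abb975548aa977
268 aa9a9aa99864323332222334445555688778a9778886547a9aa99
271 aaaaa9a99aa997433322222222344444458bccda8764469aaa999
274 999aaaaaaaa999987433232222223344457bcdc8754559aaa9767
277 aaaa9a999aa99999999754232333322234445787545489aa99777
280 aaaaa99999999999999999753323222323233445444799aaa9976
283 99a99a9a9a9999999a999999986433223323233334699aaa9aaa9
286 a999aa9a9a999999a99999999999864333332333359a9a9a88778
289 aaaa99999aa9a999a9999999999999997633323259a99a9976667
```

Call:
arm_command(
  series="3 0 0 0 255; 2 0 0 0 255; 0 0 0 0 255",
)

```text
time_s: 24.97
tool_pos: [0.515, 0.2506, 0.0651]
tool_rot: [180.0, -0.0, 84.2]
force: [0.9, -0.3, -1.4]
grip_width: 0.0196
grasp_force: 59.9
```

Call:
arm_command(
  series="0 0 -1 0 255; 0 0 -3 0 255; 0 0 -5 0 255; 0 0 -8 0 255; 0 0 -11 0 255; 0 0 -14 0 255; 0 0 -17 0 255; 0 0 -20 0 255; 0 0 -20 0 255; 0 0 -20 0 255; 0 0 -20 0 255; 0 0 -17 0 255; 0 0 -13 0 255; 0 0 -10 0 255; 0 0 -6 0 255; 0 0 -3 0 255; 0 0 0 0 255",
)

```text
time_s: 26.38
tool_pos: [0.515, 0.2502, 0.2532]
tool_rot: [180.0, 0.0, 84.2]
force: [0.0, 0.3, -2.8]
grip_width: 0.0194
grasp_force: 59.9
```

Run:
```python
from h import *
im,p=snap("wrist","w16.png");g=im.astype(int).mean(2);print(p,tray(p[0]),telemetry.get_obs()["force"])
for r in range(0,170,7): print(r,''.join('%x'%int(g[r,c]//16) for c in range(160,360,3)))
im,_=snap("scene","s16.png");g=im.astype(int).mean(2)
for r in range(205,290,4): print(r,''.join('%x'%int(g[r,c]//16) for c in range(330,436,2)))
T=np.array([.634,-.126])-.247*np.array([.1011,.9949]);print(T,shift(*T))
```

```text
(array([0.51503545, 0.25021034, 0.25322863]), array([1.79989276e+02, 5.66224671e-04, 8.42163960e+01])) [-18.0, -9.0] [-0.32040324 -0.24221554 -2.92035514]
0 8888cccbadeeeeeeeeeeeedcb9ccc88888adeeeeeeeeeeeeeca88888889bbcccbbc
7 8888cccbaceeeeeeeeeeeedca9cc988888aceeeeeeeeeeeeeca8888888abbcccccc
14 8899cccc9ceeeeeeeeeeeedba9eeeeeeebaceeeeeeeeeeeedb9888888bcbbcccccc
21 8899cccc9bdeeeeeeeeeeecb98eeeeeeeaacdeeeeeeeeeeeca9bba8cccccbcccccc
28 8889ccccaabbabcccddddc8888eeeeeee9abccbcdddddddc989cccccccccbcccccc
35 8989cccccb7889999999997767eeeeeeb8678889aaaaaaa87bccccccccccbcccccc
42 998acccccc859eeeeeeeeddd8deeeeeebb76777777777778d57888998bccccccccc
49 898ccccccc8deeeeeeeeeeeedceeeeeebbbb9889999999bdc553222568ccccccccc
56 bccccccccaadefeeeeeeeeeedcaeefeebbbbbbbbbbbbbbbdc565322657ccccccccc
63 ccccccccc79ceeeefeeeeeeedbadeefebbbbbbbbbbbbbbbda556223657ccccccccc
70 ccccccccb58ceeeeeeeeeeeedb9deefebbbbbbbbbbbbbbee9555423658ccccccccc
77 cccccccc868bdeeeeeeeeeeeca9dfffebbbbbbbbbbbbbbec855552465accccccccc
84 cccccccc666acddddddddddb887dffffdbbbbbbbbbbbeeeb855553465accccccccc
91 ccccccca6665588899999
[... 1499 characters left out ...]
555555555555555555543332222233459a
253 232233344555455555555555555555555555543333333323558aa
257 33333222223455455555555554555555555543333333333547aaa
261 99743233322232344444545555555555555433333333335479a87
265 aa9aa9864222323323334445555555555433333333334548aa987
269 aaaa9a9aa986433323222233344454444369bb963334558aaaaa9
273 aa9aaaaa99a999874323223232233445459cddd9744558aaa9877
277 aa99999999aaa99999975432333332223444578754548aaaa9766
281 aaaaaaaa999a99a9a999999854332322222233444448aaa9aa987
285 99aaaaaa999aa999999999999998743233332322348aaaaa99888
289 aaaa99999999a9a9a9999999999999997533333358a999a976667
[ 0.6090283 -0.3717403] (array([-609.,  157.,    0.]), np.float64(84.21587683354792))
```

Four cubes are on the pan and one is left at tray (39,115). I'll carry and dump these.

Call:
arm_command(
  series="-2 1 0 0 255; -4 2 0 0 255; -6 3 0 0 255; -8 4 0 0 255; -10 5 0 0 255; -12 6 0 0 255; -14 6 0 0 255; -16 6 0 0 255; -18 6 0 0 255; -20 6 0 0 255; -22 6 0 0 255; -24 6 0 0 255; -26 6 0 0 255; -28 6 0 0 255; -30 6 0 0 255; -30 6 0 0 255; -30 6 0 0 255; -30 6 0 0 255; -30 6 0 0 255; -30 6 0 0 255",
)

```text
time_s: 28.15
tool_pos: [0.5798, -0.1517, 0.2531]
tool_rot: [180.0, 0.1, 84.1]
force: [1.0, 1.1, -2.3]
grip_width: 0.0194
grasp_force: 59.9
```

Call:
arm_command(
  series="-30 6 0 0 255; -30 6 0 0 255; -30 6 2 0 255; -30 6 4 0 255; -30 6 5 0 255; -26 6 5 0 255; -20 6 4 0 255; -14 5 2 0 255; -8 4 0 0 255; -3 2 0 0 255; 0 0 0 0 255; 0 0 0 0 255",
)

```text
time_s: 29.15
tool_pos: [0.611, -0.3725, 0.2314]
tool_rot: [180.0, -0.0, 84.3]
force: [-0.2, -0.3, -2.5]
grip_width: 0.0195
grasp_force: 59.9
```

Call:
arm_command(
  series="10 0 0 0 255; 20 0 0 0 255; 28 0 0 0 255; 34 0 0 0 255; 34 0 0 0 255; -10 0 0 0 255; -35 0 0 0 255; -25 0 0 0 255; -8 0 0 0 255; 0 0 0 0 255; 0 0 0 0 255; 0 0 0 0 255",
)

```text
time_s: 30.15
tool_pos: [0.6163, -0.3227, 0.2317]
tool_rot: [180.0, -0.1, 84.4]
force: [1.1, 0.6, -2.0]
grip_width: 0.0195
grasp_force: 59.9
```

Run:
```python
from h import *
im,p=snap("wrist","w17.png");g=im.astype(int).mean(2);print(p)
for r in range(0,170,10): print(r,''.join('%x'%int(g[r,c]//16) for c in range(160,360,4)))
c=C+X*.018-Y*.19;print(c,shift(*c,.19))
```

```text
(array([ 0.61631939, -0.32274125,  0.23166544]), array([ 1.79951125e+02, -9.07413066e-02,  8.44029459e+01]))
0 3332226abbbba744448abbbba69bba988747ab963222222236
10 73332228eeeeeeeeeeeeeeeeeeeeeeeeeeeeeebba322223566
20 66743323eeeeeeeeeeeeeeeeeeeeeeeeeeeeeeb95222347666
30 96667432eeeeeeeeeeeeeeeeeeeeeeeeeeeeee632235766688
40 bca666677eeeeeeeeeeeeeeeeeeeeeeeeeeed5324766658888
50 bbcbb6655deeeeeeeeeeeeeeeeeeeeeeeeeea5666668888888
60 bccca8855ceeeeeeeeeeeeeeeeeeeeeeeeee95558888888888
70 bccc88756aeeeeeeeeeeeeeeeeeeeeeeeeee95578988888888
80 cccc885558eeeeeeeeeeeeeeeeeeeeeeeeeda555998888888a
90 cbca885557eeeeeeeeeeeeeeeeeeeeeeeeed9555accaa8bc99
100 ccc9875656eeeeeeeeeeeeeeeeeeeeeeeeeb7555accca8bcb8
110 ccb8885656eeeeeeeeeeeeeeeeeeeeeeeeeb6555bccc99ccc8
120 ccb8885666deeeeeeeeeeeeeeeeeeeeeeebb6555bcccaaccc9
130 cca8886665ceeeeeeeeeeeeeeeeeeeeeeebb5555cccc9bcccc
140 cc98886665aeeeeeeeeeeeeeeeeeeeeeeeab5555cccc8bcccc
150 ccc88876668eeeeeeeeeeeeeeeeeeeeeeeaa5556cccc8ccccc
160 ccc988869aaaaaaaaaaaaaaaaabbbabbbbbbbbbbcccccccccc
[0.5321992 0.0661492] (array([ 378., -123.,   42.]), np.float64(84.41764912738758))
```

Call:
arm_command(
  series="12 -3 0 0 255; 25 -8 0 0 255; 38 -11 0 0 255; 38 -11 0 0 255; 38 -11 0 0 255; 38 -11 0 0 255; 38 -11 0 0 255; 38 -11 0 0 255; 38 -11 0 0 255; 38 -11 0 0 255; 38 -11 0 0 255; 38 -7 0 0 255; 25 -4 0 0 255; 12 -2 0 0 255; 0 0 0 0 255; 0 0 0 0 255",
)

```text
time_s: 31.53
tool_pos: [0.5377, 0.1397, 0.2311]
tool_rot: [180.0, 0.1, 84.4]
force: [0.0, -1.7, -1.0]
grip_width: 0.0189
grasp_force: 59.9
```

Run:
```python
from h import *
c=C+X*.018-Y*.112;print(c,shift(*c,.068),tray(telemetry.get_obs()["tool_pos"]))
im,p=snap("wrist","w18.png");g=im.astype(int).mean(2)
for r in (60,100,140): print([int(v) for v in g[r,140:200:2]],[int(v) for v in g[r,300:360:2]])
for x in (-74,-66,66,74):
  for y in (-100,-50,0): print(x,y,np.round(pix("wrist",[*(C+X*x/1e3+Y*y/1e3),.05],p),1))
```

```text
[0.540085  0.1437514] (array([  4.,   2., 163.]), np.float64(84.42225093877178)) [16.0, -116.0]
[193, 195, 197, 196, 199, 196, 196, 196, 194, 192, 196, 196, 197, 195, 195, 187, 130, 92, 95, 112, 90, 45, 39, 63, 88, 92, 90, 92, 201, 237] [234, 199, 153, 94, 90, 90, 94, 144, 191, 196, 189, 188, 189, 191, 187, 190, 192, 192, 193, 191, 194, 194, 192, 194, 190, 186, 191, 192, 198, 197]
[196, 196, 199, 196, 193, 195, 196, 197, 197, 196, 198, 200, 194, 197, 197, 195, 190, 152, 103, 91, 106, 92, 94, 96, 94, 97, 96, 97, 95, 188] [189, 172, 108, 89, 90, 90, 90, 88, 93, 95, 152, 191, 194, 194, 192, 191, 194, 195, 197, 198, 196, 197, 198, 196, 198, 191, 195, 195, 199, 200]
[198, 197, 198, 199, 197, 196, 195, 196, 196, 198, 199, 199, 199, 200, 201, 198, 199, 199, 171, 108, 86, 106, 96, 95, 102, 101, 98, 95, 98, 99] [183, 171, 93, 90, 91, 89, 89, 92, 94, 152, 194, 198, 198, 200, 197, 194, 197, 197, 198, 198, 200, 197, 201, 197, 200, 197, 198, 196, 196, 199]
-74 -100 [178.5 160.6]
-74 -50 [175.9 118.3]
-74 0 [173.1  72.7]
-66 -100 [185.  160.6]
-66 -50 [182.7 118.4]
-66 0 [180.2  72.8]
66 -100 [293.1 161.1]
66 -50 [294.8 118.9]
66 0 [296.7  73.3]
74 -100 [299.6 161.1]
74 -50 [301.6 118.9]
74 0 [303.7  73.4]
```

Call:
arm_command(
  series="2 0 8 0 255; 2 0 16 0 255; 0 0 24 0 255; 0 0 26 0 255; 0 0 26 0 255; 0 0 22 0 255; 0 0 16 0 255; 0 0 10 0 255; 0 0 7 0 255; 0 0 4 0 255; 0 0 2 0 255; 0 0 0 0 255; 0 0 0 0 255",
)

```text
time_s: 32.67
tool_pos: [0.5399, 0.1423, 0.0708]
tool_rot: [179.9, -0.0, 84.2]
force: [0.0, 0.4, -1.7]
grip_width: 0.0195
grasp_force: 59.9
```

Call:
arm_command(
  series="0 0 3 0 255; 0 0 2 0 255; 0 0 0 0 255; 0 0 0 0 255",
)

```text
time_s: 33.0
tool_pos: [0.5392, 0.1422, 0.065]
tool_rot: [180.0, 0.0, 84.2]
force: [0.1, 0.1, -1.4]
grip_width: 0.019
grasp_force: 59.9
```

Call:
arm_command(
  series="3 0 0 0 255; 6 0 0 0 255; 10 0 0 0 255; 10 0 0 0 255; 10 0 0 0 255; 10 0 0 0 255; 10 0 0 0 255; 10 0 0 0 255; 8 0 0 0 255; 6 0 0 0 255; 5 0 0 0 255; 5 0 0 0 255; 4 0 0 0 255; 4 0 0 0 255; 3 0 0 0 255; 0 0 0 0 255",
)

```text
time_s: 34.33
tool_pos: [0.5497, 0.2464, 0.065]
tool_rot: [-180.0, -0.0, 84.2]
force: [-0.1, 0.2, -1.6]
grip_width: 0.0194
grasp_force: 59.9
```

Run:
```python
from h import *
im,p=snap("wrist","w19.png");g=im.astype(int).mean(2);print(p,tray(p[0]))
for r in range(0,170,8): print(r,''.join('%x'%int(g[r,c]//16) for c in range(160,360,4)))
```

```text
(array([0.54966184, 0.24637388, 0.0650439 ]), array([-1.79998756e+02, -2.93362548e-02,  8.42414695e+01])) [17.0, -9.0]
0 44444444444444445444444444479eeeeeeeeeea7422225664
8 4444444455566666666666777777beeefeeeeeec7322225665
16 44444445bbbbbbbbbbbbbbbbbbb8bdeeeeeeeeeb7322225656
24 44444444bbbbbbbbbbbbbbbbbbb8bdeeeeeeeeaa6222235656
32 44444444bbbbbccbbbbbbbccbbb67999999aaa754222236656
40 444444456bcbbbcbbbbbbcbcbbbb7677777776555222246646
48 444454455acbbcbbbbbbbcbbbbbbbbbbbbbba5554222246656
56 444444456abbbccbbcbbcbccbbcbcbbbbcbba5654222246657
64 4444454559cbbcccccbcbcccbbcbcbbbbcbb96654222257668
72 555666666afffffffffffffffcbbcbbbbcbb9555422225756a
80 6666666668ffffffffffffffffcbcbbbbcbb8556322235656b
88 6666666667fffffffffffffffffcccceefec8555322236646c
96 7666666666fffffffffffffffffffffffffb7555422246656c
104 6666666666fffffffffffffffffffffffffb6556422246657c
112 6666666666efefffffffffffffffffffffeb6556322246658c
120 6666666666efeffffeffffffffffffffffeb655632225766ac
128 6666666666dfeffffefffffffffffeffffdc655632225656bc
136 6666666666cfeffffefeeffffffffeffffdb555622226656cc
144 6676666666afeefffefeefffffeffefeffcb655622236656cc
152 66666666668eeeeeeeeeeeeeeeeeeeeddca9655622236657cc
160 666666779aaaaaaaaabbbabbbbbbbbbbbbbbbbaa32246658cc
168 6666667765555555556bbbbbbaba5555555575432224766acc
```

Call:
arm_command(
  series="3 0 0 0 255; 0 0 0 0 255; 0 0 -1 0 255; 0 0 -3 0 255; 0 0 -5 0 255; 0 0 -8 0 255; 0 0 -11 0 255; 0 0 -14 0 255; 0 0 -17 0 255; 0 0 -20 0 255; 0 0 -20 0 255; 0 0 -20 0 255; 0 0 -19 0 255; 0 0 -16 0 255; 0 0 -13 0 255; 0 0 -10 0 255; 0 0 -7 0 255; 0 0 -4 0 255; 0 0 -2 0 255; 0 0 0 0 255",
)

```text
time_s: 36.05
tool_pos: [0.5499, 0.2486, 0.2548]
tool_rot: [-180.0, 0.0, 84.2]
force: [0.9, 0.0, -2.3]
grip_width: 0.0195
grasp_force: 59.9
```

Run:
```python
from h import *
im,p=snap("wrist","w20.png");g=im.astype(int).mean(2);print(p,tray(p[0]))
for r in range(0,60,6): print(r,''.join('%x'%int(g[r,c]//16) for c in range(160,360,4)))
im,_=snap("scene","s20.png");g=im.astype(int).mean(2)
for r in range(205,290,6): print(r,''.join('%x'%int(g[r,c]//16) for c in range(330,436,3)))
T=np.array([.634,-.126])-.247*np.array([.1011,.9949]);print(T,shift(*T))
```

```text
(array([0.54992366, 0.24859035, 0.25480875]), array([-1.79972926e+02,  1.27504700e-02,  8.42156641e+01])) [17.0, -7.0]
0 bcccca8888889bca88889bb8888beeeeeeeeeecacbbcbbca88
6 ccccccc988889bc888888cb8888beeeeeeeeeecacbccbbcb98
12 ccccccb9eeeeeeeeeeeeeeeeee9bdeeeeeeeeebacbccbbcbcc
18 cccccca9eeeeeeeeeeeeeeeeee9bdeeeeeeeedbacccccccbbc
24 cccccca8eeeeeeeeeeeeeeeeee8adeeeeeeeedabcccccccccc
30 ccccccb8eeeeeeeeeeeeeeeeee8acbbbbbadd98bcccccccccc
36 ccccccc8eeeeeeeeeeeeeeeeeb678889889a97accccccccccc
42 cccccccb5eeeeeeeeeeeeeeeeca67777777775bccccccccccc
48 ccccb6455deeeeeeeeeeeeeeebbb66666667a59ccccccccccc
54 cccc66345deeeeeeeeeeeeeeebbbbbbbbbbba57ccccccccccc
205 445679aaaaaaaaaaa7777777accccdccbba9
211 2333234567aaaaaa9777777778bdcbaccddb
217 4433333333345689aaa98777777888bcddca
223 433345433323323245689aaa99876779aaaa
229 3343345555543233323334569aaaaaabaaaa
235 3334555555555554433333333344689aaaaa
241 335555555555555555554333333333344799
247 35555555555555555555555554333322258a
253 2322354555555555555555555333333356aa
259 733332323445455555555555333333355a99
265 aaa98432232233445555554333333356aa87
271 aaaaaaa986333322234544333333356aaa99
277 a99a9a9a9999964333222244543356aaa767
283 aaaaa99a99a999999753222223336aaaaaa9
289 aaaa9aaaaaa9a999a9999863333799aa7677
[ 0.6090283 -0.3717403] (array([-611.,  122.,    0.]), np.float64(84.21750484920601))
```

Call:
arm_command(
  series="-1 1 0 0 255; -3 1 0 0 255; -4 2 0 0 255; -6 2 0 0 255; -7 3 0 0 255; -9 3 0 0 255; -10 4 0 0 255; -12 4 0 0 255; -13 4 0 0 255; -15 4 0 0 255; -16 4 0 0 255; -18 4 0 0 255; -19 4 0 0 255; -21 4 0 0 255; -22 4 0 0 255; -24 4 0 0 255; -25 4 0 0 255; -25 4 0 0 255; -25 4 0 0 255; -25 4 0 0 255",
)

```text
time_s: 37.82
tool_pos: [0.5872, -0.0594, 0.2552]
tool_rot: [180.0, 0.0, 84.1]
force: [0.5, 0.8, -2.4]
grip_width: 0.0196
grasp_force: 59.9
```

Call:
arm_command(
  series="-25 4 0 0 255; -25 4 0 0 255; -25 4 0 0 255; -25 4 0 0 255; -25 4 0 0 255; -25 4 1 0 255; -25 4 2 0 255; -25 4 3 0 255; -25 4 4 0 255; -24 3 4 0 255; -20 3 4 0 255; -16 3 3 0 255; -12 3 2 0 255; -8 2 1 0 255; -5 2 0 0 255; -2 2 0 0 255; 0 0 0 0 255; 0 0 0 0 255",
)

```text
time_s: 39.32
tool_pos: [0.6105, -0.3711, 0.2315]
tool_rot: [180.0, -0.0, 84.3]
force: [-1.4, 0.3, -2.2]
grip_width: 0.0194
grasp_force: 59.9
```

Run:
```python
from h import *
im,p=snap("wrist","w21.png");g=im.astype(int).mean(2);print(p)
for r in range(0,72,6): print(r,''.join('%x'%int(g[r,c]//16) for c in range(160,360,4)))
T=np.array([.634,-.126])-.247*np.array([.1011,.9949]);print(shift(*T))
```

```text
(array([ 0.61045285, -0.37105092,  0.23145436]), array([ 1.79968091e+02, -3.46143274e-02,  8.43239631e+01]))
0 bbbb88822222246666677777778beeeeeeeeeec82588888888
6 bbbb88882222222223566666668bdeeeeeeeeec75888888888
12 bbcb8889eeeeeeeeeeeeeeeeee9bdeeeeeeeeeb98888888888
18 bbcb8888eeeeeeeeeeeeeeeeee9bdeeeeeeeedb88888888888
24 bcca8888eeeeeeeeeeeeeeeeee8adeeeeeeeeda88888888888
30 bccb8888eeeeeeeeeeeeeeeeee8abbbbccddc9888888888888
36 bcc98888eeeeeeeeeeeeeeeeed76888899a997888888888888
42 bcc988885eeeeeeeeeeeeeeeeba6677777777688a988888888
48 bcb888876deeeeeeeeeeeeeeebbb666666679578ccbb998bc9
54 cbc888865deeeeeeeeeeeeeeebbbbbbbbbbb9568cccccb8bca
60 cbb888855ceeeeeeeeeeeeeeebbbbbbbbbbb9559ccccca8bcc
66 cba888855beeeeeeeeeeeeeeebbbbbbbbbbb955bccccc98bcc
(array([-1., -1.,  0.]), np.float64(84.32803924047451))
```

Call:
arm_command(
  series="10 0 0 0 255; 18 0 0 0 255; 24 0 0 0 255; 28 0 0 0 255; 28 0 0 0 255; -10 0 0 0 255; -35 0 0 0 255; -25 0 0 0 255; -20 0 0 0 255; -15 0 -5 0 255; -5 0 -5 0 255; 0 0 0 0 255; 0 0 0 0 255; 0 0 0 0 255",
)

```text
time_s: 40.53
tool_pos: [0.6105, -0.3716, 0.2414]
tool_rot: [180.0, -0.1, 84.4]
force: [0.3, 0.8, -1.5]
grip_width: 0.0194
grasp_force: 59.9
```

Run:
```python
from h import *
im,p=snap("wrist","w22.png");g=im.astype(int).mean(2);print(p)
for r in range(0,72,9): print(r,''.join('%x'%int(g[r,c]//16) for c in range(160,360,4)))
t,_=snap("top","t22.png");s,_=snap("scene","s22.png")
b=cv2.imread("pics/scene0.png")
d=cv2.absdiff(s,b).max(2);n,_,st,ce=cv2.connectedComponentsWithStats((d>60).astype(np.uint8))
print([st[i].tolist() for i in range(1,n) if st[i,4]>20])
# scoop rest target: pan origin as at start; drip centre
print(pos("top",355,260,.012))
g=t.astype(int).mean(2)
for r in range(122,214,4): print(r,''.join('%x'%int(g[r,c]//16) for c in range(262,360,2)))
```

```text
(array([ 0.61052677, -0.37158544,  0.24143991]), array([ 1.79959170e+02, -6.89114244e-02,  8.44007003e+01]))
0 bbbbb882222366677777779988888777777664222388888888
9 bbcbb888bbcddddddddddeeedeeeeeeeeeeeee228888888888
18 bccca888eeeeeeeeeeeeeeeeeeeeeeeeeeeeee788888888888
27 bccc8888eeeeeeeeeeeeeeeeeeeeeeeeeeeeee889888888888
36 bbbb8888eeeeeeeeeeeeeeeeeeeeeeeeeeeeee889888888888
45 cbca88885deeeeeeeeeeeeeeeeeeeeeeeeeec5899988888889
54 cbcb88865deeeeeeeeeeeeeeeeeeeeeeeeeea56accccc8acb8
63 ccc988855ceeeeeeeeeeeeeeeeeeeeeeeeeea55bccccc8bcc8
[[91, 0, 40, 60, 966], [128, 0, 24, 7, 147], [303, 0, 28, 76, 495], [345, 0, 13, 8, 58], [129, 7, 48, 58, 1085], [360, 20, 8, 25, 58], [139, 57, 25, 34, 414], [107, 62, 30, 24, 366], [101, 85, 43, 43, 831], [144, 93, 8, 7, 34], [91, 118, 17, 7, 51], [194, 126, 22, 19, 170], [216, 150, 29, 19, 172], [224, 200, 8, 6, 25], [196, 204, 7, 4, 23], [205, 204, 10, 5, 35], [352, 228, 28, 30, 339], [368, 234, 25, 31, 365], [397, 246, 26, 31, 362], [383, 261, 13, 11, 93]]
[ 0.41408925 -0.23174875  0.012     ]
122 5566555555554557898888888888888888999999999999999
126
[... 484 characters left out ...]
62 8888653322333345678875567643333322233333333456669
166 8888553235543345788776677643333332233333333456668
170 8888643478888556667756888875333343333333333446667
174 8888644678886667877545678753348aa9853333334456667
178 889874444566566777778877543448abba975333334456666
182 8888734445677766667888875568a99aa9753333344566666
186 8888843445678875335677864689a97443333333445666666
190 8888863234467775333334433567786433323344456666666
194 8888884223444443333333433344433333334455666666666
198 8888888522223444444778886333333344444566666666666
202 8888888874222222344445555444444444456666666666666
206 8888888888742222222222233332222356666666666666666
210 8888888888888753222222222222356666666666666666666
```

All ten cubes are in the bucket and nothing is lying elsewhere. Now I'll take the scoop back to the drip tray, to the pose it was picked from.

Call:
arm_command(
  series="0 -5 0 0.086 255; 0 -10 0 0.086 255; 0 -15 0 0.086 255; -3 -25 0 0 255; -3 -35 0 0 255; -3 -35 0 0 255; -3 -35 0 0 255; -3 -35 0 0 255; -3 -25 0 0 255; -3 -12 0 0 255; -2 -5 0 0 255; 0 0 0 0 255; 0 0 0 0 255",
)

```text
time_s: 41.77
tool_pos: [0.3793, -0.3168, 0.2413]
tool_rot: [179.9, 0.0, 69.5]
force: [0.2, -0.3, -1.9]
grip_width: 0.019
grasp_force: 59.9
```

Run:
```python
from h import *
print(shift(.3797,-.3121,.068,69.6),telemetry.get_obs()["tool_pos"])
im,p=snap("wrist","w23.png");g=im.astype(int).mean(2)
print([int(g[r,252]) for r in range(140,175)])
```

```text
(array([  5.,  -1., 173.]), np.float64(69.46819386992131)) [ 0.37928061 -0.31676276  0.24134088]
[238, 237, 237, 238, 238, 237, 237, 237, 237, 236, 237, 237, 229, 194, 169, 163, 163, 163, 164, 165, 175, 206, 228, 234, 235, 230, 207, 182, 172, 174, 173, 174, 174, 175, 174]
```

Call:
arm_command(
  series="2 0 10 0 255; 3 0 20 0 255; 0 0 28 0 255; 0 0 30 0 255; 0 0 28 0 255; 0 0 24 0 255; 0 0 16 0 255; 0 0 10 0 255; 0 0 5 0 255; 0 0 3 0 255; 0 0 2 0 255; 0 0 1 0 255; 0 0 0 0 255; 0 0 0 0 255",
)

```text
time_s: 42.98
tool_pos: [0.3806, -0.3127, 0.0648]
tool_rot: [179.9, 0.0, 69.4]
force: [-0.5, -0.2, -0.4]
grip_width: 0.0192
grasp_force: 59.9
```

Call:
arm_command(
  series="0 0 1 0 255; 0 0 0.5 0 255; 0 0 0 0 220; 0 0 0 0 180; 0 0 0 0 120; 0 0 0 0 120; 0 0 0 0 120; 0 0 0 0 120; 0 0 -10 0 60; 0 0 -20 0 0; 0 0 -30 0 0; 0 0 -35 0 0; 0 0 -35 0 0; 0 0 -30 0 0; 0 0 -15 0 0; 0 0 0 0 0; 0 0 0 0 0",
)

```text
time_s: 44.4
tool_pos: [0.3806, -0.3125, 0.2389]
tool_rot: [179.9, 0.1, 69.4]
force: [-1.2, 0.9, 0.1]
grip_width: 0.0864
grasp_force: 0.0
```

Run:
```python
from h import *
o=telemetry.get_obs();print(o["tool_pos"],o["tool_rot"])
t,_=snap("top","t24.png");im,p=snap("wrist","w24.png");g=im.astype(int).mean(2)
t0=cv2.imread("pics/top0.png")
d=cv2.absdiff(t,t0).max(2);n,_,st,ce=cv2.connectedComponentsWithStats((d>50).astype(np.uint8))
print([st[i].tolist() for i in range(1,n) if st[i,4]>15])
# tube block caps: blue/orange in top image & white body
hsv=cv2.cvtColor(t,cv2.COLOR_BGR2HSV);m=((hsv[...,1]>120)&(hsv[...,2]>80)).astype(np.uint8)
m[:, :195]=0;m[:,245:]=0;m[:150]=0;m[205:]=0
n,_,st,ce=cv2.connectedComponentsWithStats(m)
for i in range(1,n):
    if st[i,4]>3: print(ce[i].round(1),st[i,4],np.round(pos("top",*ce[i],.042),4))
```

```text
[ 0.38055826 -0.31249426  0.23886757] [1.79876316e+02 7.60905221e-02 6.94343090e+01]
[[304, 151, 12, 13, 99], [282, 160, 27, 32, 389], [305, 165, 11, 12, 89], [276, 167, 13, 12, 96], [313, 172, 21, 21, 232], [300, 196, 10, 5, 38], [113, 209, 12, 13, 130], [158, 209, 11, 12, 114], [419, 208, 93, 125, 7719], [126, 210, 12, 12, 119], [142, 210, 11, 12, 112], [111, 226, 12, 12, 126], [141, 226, 11, 11, 110], [157, 226, 11, 11, 108], [109, 242, 13, 12, 135], [140, 242, 12, 11, 113], [154, 243, 12, 11, 109]]
[214.5 162.5] 14 [0.7038 0.1087 0.042 ]
[207.5 167.5] 14 [0.6917 0.1282 0.042 ]
[219.6 169.6] 13 [0.6826 0.0964 0.042 ]
[212.6 174.2] 16 [0.6716 0.1158 0.042 ]
[225.1 176.2] 17 [0.663  0.0833 0.042 ]
[218.1 181.4] 11 [0.6506 0.1027 0.042 ]
[230. 183.] 9 [0.643  0.0717 0.042 ]
[223.1 188.4] 11 [0.6303 0.0909 0.042 ]
```

The scoop is back in its tray and the tube block is located at about (0.667,0.100), with its long axis at 31°. The gripper body can't pass inside the rim, so ice height matters. I'll take two wrist pictures over the bucket to triangulate it.

Call:
arm_command(
  series="10 10 0 0 0; 20 20 0 0 0; 30 30 0 0 0; 35 35 0 0 0; 35 35 0 0 0; 20 25 0 0 0; 8 12 0 0 0; 5 5 0 0 0; 0 0 0 0 0; 0 0 0 0 0; 0 0 0 0 0",
)

```text
time_s: 45.42
tool_pos: [0.582, -0.2281, 0.2371]
tool_rot: [-179.9, 0.1, 69.3]
force: [0.5, -0.7, -0.1]
grip_width: 0.087
grasp_force: 0.0
```

Run:
```python
from h import *
im,p=snap("wrist","w25.png");print(p)
print(np.round(pix("wrist",[.634,-.126,.05],p)),np.round(pix("wrist",[.634,-.126,.15],p)))
```

```text
(array([ 0.58196475, -0.22808874,  0.23709151]), array([-1.79922122e+02,  7.40232292e-02,  6.93204849e+01]))
[263.  76.] [268.  58.]
```

Call:
arm_command(
  series="0 10 0 0 0; 0 20 0 0 0; 0 20 0 0 0; 0 10 0 0 0; 0 0 0 0 0; 0 0 0 0 0; 0 0 0 0 0",
)

```text
time_s: 46.05
tool_pos: [0.6386, -0.2483, 0.2378]
tool_rot: [-180.0, 0.0, 69.4]
force: [-0.5, -0.4, 0.7]
grip_width: 0.0873
grasp_force: 0.0
```

Run:
```python
from h import *
im,p=snap("wrist","w26.png");print(p)
a=cv2.imread("pics/w25.png")
def crop(im,p):
    u,v=pix("wrist",[.634,-.126,.06],p).round().astype(int);u0=u-80;v0=max(v-75,0);print(u0,v0)
    return cv2.resize(im[v0:v0+150,u0:u0+160],(400,375),interpolation=cv2.INTER_CUBIC)
import pickle
A=crop(a,(np.array(eval(open('/dev/null').read() or '[0,0,0]')),)*2) if 0 else None
pickle.dump(p,open("p26.pkl","wb"))
P25=None
B=crop(im,p);cv2.imwrite("pics/b26.png",B)
g=im.astype(int).mean(2)
```

```text
(array([ 0.63860884, -0.24825365,  0.23781044]), array([-1.79978211e+02,  4.06414021e-02,  6.93901516e+01]))
130 1
```

Run:
```python
import cv2,numpy as np
a=cv2.imread("pics/w25.png")[0:170,173:333];b=cv2.imread("pics/w26.png")[0:170,120:280]
f=lambda x:cv2.convertScaleAbs(cv2.resize(x,(400,425),interpolation=cv2.INTER_CUBIC),alpha=1.3)
cv2.imwrite("pics/j26.png",np.hstack([f(a),f(b)]))
```

```text
(no output)
```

View pics/j26.png

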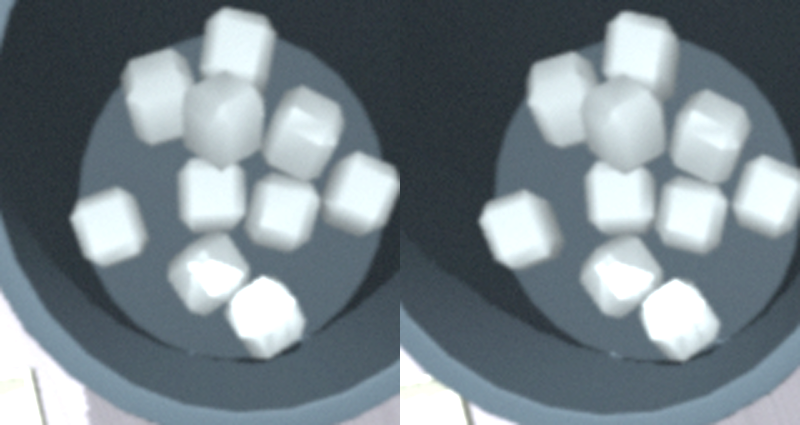

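Both pictures show all 10 cubes in the bucket in a single layer, except one cube leaning on top at the +y side, about 23 mm higher (crop position 222,118). The -y half is level, so I'll put the block there. Now over to the block.

Call:
arm_command(
  series="0 0 0 0.111 0; 0 0 0 0.111 0; 0 0 0 0.111 0; 0 0 0 0.111 0; 0 0 0 0.111 0; 0 0 0 0.111 0; 10 -14 0 0 0; 20 -28 0 0 0; 27 -36 0 0 0; 27 -36 0 0 0; 27 -36 0 0 0; 27 -36 0 0 0; 27 -36 0 0 0; 22 -32 0 0 0; 12 -20 0 0 0; 6 -9 0 0 0; 0 0 0 0 0; 0 0 0 0 0; 0 0 0 0 0",
)

```text
time_s: 47.68
tool_pos: [0.6666, 0.0805, 0.2375]
tool_rot: [179.9, 0.1, 31.1]
force: [0.3, -1.1, 0.9]
grip_width: 0.0872
grasp_force: 0.0
```

```bash
cat > tb.py <<'E'
from h import *
im,p=snap("wrist","w27.png");print(p)
hsv=cv2.cvtColor(im,cv2.COLOR_BGR2HSV);m=((hsv[...,1]>140)&(hsv[...,2]>80)).astype(np.uint8)
n,_,st,ce=cv2.connectedComponentsWithStats(m)
R=Ro.from_euler('xyz',p[1],degrees=True).as_matrix()
Q=[]
for i in range(1,n):
    if 25<st[i,4]<600:
        P=pos("wrist",*ce[i],.040,p);t=1000*R.T@(P-p[0])
        if abs(t[0])<80 and abs(t[1])<60: Q.append(t[:2]);print(ce[i].round(),st[i,4],t.round(1))
Q=np.array(Q);c=Q.mean(0);v=np.linalg.svd(Q-c)[2][0];print(len(Q),c,np.degrees(np.arctan2(v[1],v[0])))
E
python3 tb.py
```

```text
(array([0.66659325, 0.08045144, 0.23745307]), array([1.79885188e+02, 6.81499060e-02, 3.11047138e+01]))
[231. 135.] 79 [ 47.3 -25.9 197.3]
[249. 135.] 77 [ 47.3  -3.1 197.4]
[231. 153.] 83 [ 23.7 -25.8 197.4]
[249. 154.] 78 [ 23.6  -3.2 197.4]
[232. 172.] 78 [  0.  -25.9 197.4]
[249. 172.] 85 [-1.000e-01 -3.100e+00  1.974e+02]
[232. 190.] 79 [-23.8 -25.7 197.4]
[249. 190.] 79 [-23.9  -3.2 197.5]
8 [ 11.7613275  -14.49883859] 179.91173544776134
```

Call:
arm_command(
  series="4 -5 10 0 0; 4 -5 20 0 0; 4 -4.5 30 0 0; 0 0 35 0 0; 0 0 35 0 0; 0 0 30 0 0; 0 0 20 0 0; 0 0 13 0 0; 0 0 8 0 0; 0 0 4 0 0; 0 0 1 0 0; 0 0 0 0 0; 0 0 0 0 0",
)

```text
time_s: 48.82
tool_pos: [0.6701, 0.1026, 0.0331]
tool_rot: [179.9, -0.1, 31.3]
force: [-0.1, 0.1, -0.1]
grip_width: 0.0871
grasp_force: 0.0
```

```bash
sed -i 's/w27/w28/;s/25<st/60<st/;s/<600/<4000/' tb.py; python3 tb.py
```

```text
(array([0.670148  , 0.10263364, 0.03311961]), array([ 1.79936583e+02, -1.32069168e-01,  3.12676746e+01]))
[236. 181.] 497 [33.2 -8.6 -6.8]
[276. 180.] 500 [33.3 14.  -6.8]
[237. 220.] 516 [10.1 -8.5 -6.9]
[275. 219.] 508 [10.1 13.8 -6.8]
[237. 266.] 85 [-19.9  -8.9  -6.9]
[274. 266.] 100 [-20.   14.1  -6.9]
6 [7.80760783 2.6667477 ] -179.9114698961318
```

Call:
arm_command(
  series="-2 2.5 2 0 0; 0 0 0 0 0; 0 0 0 0 90; 0 0 0 0 140; 0 0 0 0 180; 0 0 0 0 200; 0 0 0 0 200; 0 0 0 0 200; 0 0 0 0 200; 0 0 0 0 200; 0 0 0 0 200",
  squeeze=35,
)

```text
time_s: 49.78
tool_pos: [0.6687, 0.0992, 0.0295]
tool_rot: [180.0, 0.0, 31.3]
force: [0.2, -0.2, -0.7]
grip_width: 0.0394
grasp_force: 35.0
```

The fingers hold the caps at 39 mm with 35 N. I'll try a small lift before committing.

Call:
arm_command(
  series="0 0 -1 0 255; 0 0 -2 0 255; 0 0 -2 0 255; 0 0 0 0 255; 0 0 0 0 255; 0 0 0 0 255",
)

```text
time_s: 50.28
tool_pos: [0.6686, 0.0992, 0.0345]
tool_rot: [180.0, 0.0, 31.3]
force: [-0.2, -0.3, -0.6]
grip_width: 0.0395
grasp_force: 35.0
```

Call:
arm_command(
  series="0 0 -5 0 255; 0 0 -10 0 255; 0 0 -18 0 255; 0 0 -25 0 255; 0 0 -30 0 255; 0 0 -30 0 255; 0 0 -25 0 255; 0 0 -18 0 255; 0 0 -9 0 255; 0 0 0 0 255; 0 0 0 0 255",
)

```text
time_s: 51.2
tool_pos: [0.6685, 0.0992, 0.2045]
tool_rot: [180.0, 0.0, 31.3]
force: [-0.5, -0.6, -2.2]
grip_width: 0.0395
grasp_force: 35.0
```

```bash
sed -i 's/w28/w29/' tb.py; python3 tb.py
python3 - <<'E'
from h import *
p=(np.array([0.58196475,-0.22808874,0.23709151]),np.array([-179.92,.074,69.32]))
L=[(222,118),(158,95),(238,48),(303,132),(212,193),(283,212),(360,193),(108,226),(205,270),(265,315)]
for l in L:
    P=pos("wrist",173+l[0]/2.5,l[1]/2.5,.052 if l==(222,118) else .035,p);print(l,np.round(P[:2],3),np.round(1000*(P[:2]-[.634,-.126])))
E
```

```text
(array([0.66851407, 0.09923065, 0.20446822]), array([1.79984348e+02, 2.47863752e-03, 3.12799707e+01]))
[231. 176.] 527 [  0.6 -23.7 164.5]
[273. 177.] 531 [  0.5  25.  164.5]
[232. 217.] 565 [-49.9 -24.1 164.5]
[272. 217.] 536 [-49.8  25.  164.5]
4 [-24.64533325   0.56934164] -176.3046610346738
(222, 118) [ 0.643 -0.097] [ 9. 29.]
(158, 95) [ 0.621 -0.074] [-13.  52.]
(238, 48) [ 0.662 -0.069] [28. 57.]
(303, 132) [ 0.679 -0.113] [45. 13.]
(212, 193) [ 0.629 -0.123] [-5.  3.]
(283, 212) [ 0.659 -0.144] [ 25. -18.]
(360, 193) [ 0.696 -0.148] [ 62. -22.]
(108, 226) [ 0.577 -0.12 ] [-57.   6.]
(205, 270) [ 0.614 -0.156] [-20. -30.]
(265, 315) [ 0.634 -0.187] [  0. -61.]
```

The block is held securely. I'll rotate to yaw -20 and move over the level -y half of the bucket, aiming for about (0.628,-0.151).

Call:
arm_command(
  series="0 0 -10 0.11 255; 0 0 -10 0.112 255; 0 0 -5 0.112 255; 0 0 0 0.112 255; 0 0 0 0.112 255; 0 0 0 0.112 255; 0 0 0 0.112 255; 0 0 0 0.113 255; 2 10 0 0 255; 4 20 0 0 255; 6 30 0 0 255; 6 32 0 0 255; 6 32 0 0 255; 6 32 0 0 255; 6 32 0 0 255; 5 28 0 0 255; 4 20 0 0 255; 2.5 10 0 0 255; 0 3 0 0 255; 0 0 0 0 255",
)

```text
time_s: 52.92
tool_pos: [0.6276, -0.1513, 0.2287]
tool_rot: [-180.0, 0.1, -20.0]
force: [0.1, 0.1, -1.9]
grip_width: 0.0397
grasp_force: 35.0
```

Run:
```python
from h import *
print(shift(.628,-.151,.085,-20),telemetry.get_obs()["tool_pos"])
t,_=snap("top","t30.png");t0=cv2.imread("pics/t24.png");d=cv2.absdiff(t,t0).max(2)
n,_,st,ce=cv2.connectedComponentsWithStats((d>50).astype(np.uint8));print([st[i].tolist() for i in range(1,n) if st[i,4]>15])
```

```text
(array([  0.,  -0., 144.]), np.float64(-19.988952275837466)) [ 0.62756521 -0.15130158  0.22868747]
[[286, 18, 226, 366, 23203], [417, 119, 17, 7, 67], [304, 151, 13, 8, 64], [311, 150, 27, 29, 456], [212, 160, 7, 6, 29], [221, 162, 29, 36, 353], [206, 165, 6, 6, 28], [218, 167, 6, 6, 29], [211, 171, 6, 7, 30], [223, 173, 6, 7, 31], [404, 177, 7, 9, 21], [216, 179, 6, 6, 24], [228, 181, 5, 6, 25], [321, 180, 8, 3, 17], [221, 186, 6, 6, 26], [443, 187, 28, 26, 302], [420, 210, 67, 117, 2791], [472, 215, 40, 106, 2115], [451, 227, 13, 15, 98], [429, 241, 6, 5, 21], [452, 244, 12, 7, 64], [436, 248, 6, 28, 99], [395, 267, 33, 13, 212], [433, 283, 5, 9, 31]]
```

Call:
arm_command(
  series="0 0 8 0 255; 0 0 16 0 255; 0 0 22 0 255; 0 0 24 0 255; 0 0 22 0 255; 0 0 16 0 255; 0 0 12 0 255; 0 0 9 0 255; 0 0 6 0 255; 0 0 3 0 255; 0 0 0 0 255; 0 0 0 0 255",
)

```text
time_s: 53.97
tool_pos: [0.6287, -0.151, 0.0924]
tool_rot: [-180.0, -0.1, -20.0]
force: [0.3, -0.3, -1.4]
grip_width: 0.0398
grasp_force: 35.0
```

Call:
arm_command(
  series="0 0 1 0 255; 0 0 1 0 255; 0 0 0 0 255; 0 0 0 0 255",
)

```text
time_s: 54.3
tool_pos: [0.6282, -0.1511, 0.0898]
tool_rot: [180.0, -0.0, -20.0]
force: [-0.1, -0.2, -0.7]
grip_width: 0.0397
grasp_force: 35.0
```

Call:
arm_command(
  series="0 0 2 0 255; 0 0 2 0 255; 0 0 0 0 255; 0 0 0 0 255",
)

```text
time_s: 54.63
tool_pos: [0.6279, -0.151, 0.0852]
tool_rot: [180.0, 0.0, -20.0]
force: [-0.1, 0.2, -1.0]
grip_width: 0.0392
grasp_force: 35.0
```

Call:
arm_command(
  series="0 0 1.5 0 255; 0 0 1.5 0 255; 0 0 0 0 255; 0 0 0 0 255",
)

```text
time_s: 54.97
tool_pos: [0.628, -0.151, 0.0823]
tool_rot: [180.0, 0.0, -20.0]
force: [-0.7, -0.5, -0.1]
grip_width: 0.0397
grasp_force: 35.0
```

Call:
arm_command(
  series="0 0 1 0 255; 0 0 1 0 255; 0 0 0 0 255; 0 0 0 0 255",
)

```text
time_s: 55.3
tool_pos: [0.628, -0.151, 0.0804]
tool_rot: [180.0, 0.0, -20.0]
force: [-0.6, -0.0, -1.0]
grip_width: 0.0396
grasp_force: 35.0
```

Call:
arm_command(
  series="0 0 1 0 255; 0 0 1 0 255; 0 0 0 0 255; 0 0 0 0 255",
)

```text
time_s: 55.63
tool_pos: [0.628, -0.151, 0.0784]
tool_rot: [180.0, 0.0, -20.0]
force: [-0.9, 0.2, -0.8]
grip_width: 0.0398
grasp_force: 35.0
```

Call:
arm_command(
  series="0 0 1 0 255; 0 0 1 0 255; 0 0 0 0 255; 0 0 0 0 255",
)

```text
time_s: 55.97
tool_pos: [0.6291, -0.1509, 0.0775]
tool_rot: [-180.0, -0.1, -20.0]
force: [1.2, 0.1, 4.2]
grip_width: 0.0395
grasp_force: 35.0
```

Call:
arm_command(
  series="0 0 1 0 255; 0 0 1 0 255; 0 0 0 0 255; 0 0 0 0 255",
)

```text
time_s: 56.3
tool_pos: [0.63, -0.1508, 0.0774]
tool_rot: [-180.0, -0.2, -20.0]
force: [-1.4, 0.9, 11.1]
grip_width: 0.0392
grasp_force: 35.0
```

Contact at TCP z 0.0775 puts the block's underside at about 0.048, which is ice height. I'll ease off and release gently.

Call:
arm_command(
  series="0 0 -1.5 0 255; 0 0 0 0 255; 0 0 0 0 130; 0 0 0 0 125; 0 0 0 0 120; 0 0 0 0 115; 0 0 0 0 110; 0 0 0 0 105; 0 0 0 0 100; 0 0 0 0 90; 0 0 0 0 90; 0 0 0 0 90",
)

```text
time_s: 57.3
tool_pos: [0.6294, -0.1486, 0.077]
tool_rot: [-179.9, -0.1, -19.9]
force: [2.4, 4.6, 6.3]
grip_width: 0.0556
grasp_force: 3.3
```

Call:
arm_command(
  series="0 0 -3 0 90; 0 0 -6 0 90; 0 0 -12 0 90; 0 0 -20 0 90; 0 0 -28 0 90; 0 0 -30 0 60; 0 0 -28 0 0; 0 0 -20 0 0; 0 0 -10 0 0; 0 0 0 0 0; 0 0 0 0 0",
)

```text
time_s: 58.22
tool_pos: [0.6277, -0.1514, 0.2327]
tool_rot: [180.0, 0.0, -20.0]
force: [0.3, -0.8, -0.1]
grip_width: 0.0844
grasp_force: 0.0
```

```bash
sed -i 's/w29/w31/;s/60<st/20<st/;s/<80/<90/;s/,\.040,p/,.085,p/' tb.py; python3 tb.py
```

```text
(array([ 0.6277442 , -0.15135468,  0.23268999]), array([ 1.79974195e+02,  2.10773530e-02, -2.00338328e+01]))
[238. 144.] 114 [ 40.2 -13.8 147.7]
[259. 145.] 109 [ 39.9   8.7 147.7]
[239. 166.] 113 [ 16.5 -14.  147.7]
[259. 166.] 109 [ 16.    8.6 147.7]
[238. 187.] 107 [ -7.6 -14.4 147.7]
[259. 188.] 116 [ -8.1   8.4 147.7]
[238. 207.] 109 [-31.8 -14.9 147.7]
[258. 208.] 110 [-32.6   8.  147.7]
8 [ 4.05991304 -2.94812871] -179.39612191038873
```

All 8 caps are visible at even 24 mm spacing, so the block sits level on the ice with its caps up. Next I'll turn and move to look at the lid.

Call:
arm_command(
  series="0 0 0 -0.125 0; 0 0 0 -0.125 0; 0 0 0 -0.125 0; 0 0 0 -0.125 0; 0 0 0 -0.125 0; 0 0 0 -0.125 0; 0 0 0 -0.125 0; 0 0 0 -0.125 0; 0 0 0 -0.125 0; 0 0 0 -0.125 0; 0 0 0 -0.125 0; 0 0 0 -0.125 0; 0 0 0 -0.125 0; 0 0 0 -0.12 0; 0 0 0 0 0",
)

```text
time_s: 59.52
tool_pos: [0.6269, -0.151, 0.2306]
tool_rot: [-179.8, -0.0, 80.2]
force: [1.5, -0.9, -0.0]
grip_width: 0.087
grasp_force: 0.0
```

Call:
arm_command(
  series="-12 1 0 0 0; -25 1 0 0 0; -36 2 0 0 0; -36 2 0 0 0; -36 3 0 0 0; -36 3 0 0 0; -36 3 0 0 0; -36 3 0 0 0; -36 2 0 0 0; -30 1 0 0 0; -20 1 0 0 0; -10 0 0 0 0; 0 0 0 0 0; 0 0 0 0 0",
)

```text
time_s: 60.68
tool_pos: [0.5889, -0.4978, 0.2322]
tool_rot: [-179.9, -0.1, 79.9]
force: [0.6, 0.7, 0.0]
grip_width: 0.087
grasp_force: 0.0
```

```bash
cat > lid.py <<'E'
from h import *
import sys
im,p=snap("wrist",sys.argv[1]);print(p)
e=pix("wrist",[.606,-.404,.027],p);print("expect",e)
g=cv2.cvtColor(im,cv2.COLOR_BGR2GRAY)
hsv=cv2.cvtColor(im,cv2.COLOR_BGR2HSV)
m=((g<115)&(g>20)).astype(np.uint8);m[215:]=0
n,lab,st,ce=cv2.connectedComponentsWithStats(m)
for i in range(1,n):
    if st[i,4]>800: print(st[i].tolist(),ce[i].round(),hsv[lab==i].mean(0).round())
c=cv2.HoughCircles(cv2.GaussianBlur(g,(5,5),0),cv2.HOUGH_GRADIENT,1,30,param1=80,param2=20,minRadius=8,maxRadius=100)
print(None if c is None else c[0][:8].round(1).tolist())
for r in range(0,230,9): print(r,''.join('%x'%int(g[r,c]//16) for c in range(130,390,4)))
E
python3 lid.py w32.png
```

```text
(array([ 0.58893995, -0.49779739,  0.23217621]), array([-1.79944300e+02, -8.67797456e-02,  7.99099923e+01]))
expect [252.54377125  94.76594242]
[0, 0, 135, 110, 3384] [34. 42.] [107.  16.  56.]
[201, 0, 158, 154, 19965] [279.  72.] [102.  57. 110.]
[384, 143, 128, 72, 7328] [444. 181.] [107. 170. 141.]
[[276.5, 72.5, 80.69999694824219], [274.5, 102.5, 69.0], [393.5, 76.5, 39.400001525878906], [374.5, 259.5, 39.70000076293945], [439.5, 209.5, 89.5], [371.5, 205.5, 31.399999618530273], [392.5, 173.5, 69.30000305175781], [444.5, 155.5, 65.0]]
0 e8bbbb88888888888888888888644444444444444444566666abb8bbbbbbbbbbb
9 ea9bbb98888888888888888844444444444444444445666666668bbbbbbbbbbbb
18 ed8bbbb88888888888888854444444444444444444666666666666abbbbbbbbbb
27 ee6bbbba888888888888744444444444444444446666666666666667bbbbbbbbb
36 ee6bbbbba888888888884444444444444444456766666666666666669bbbbbbbb
45 888bbbbbba88888888844444444444454566667666666666666666666bbbbbcbb
54 bbabbbbbbbb88888887666656556666666666666666666666666666668bbbccba
63 bbbbbbbbbbbbb988886666666666666666666666666666666666666666cbbabbb
72 b
[... 551 characters left out ...]

144 bccbbbccbbbbbbbbbbbbbbb8888876666666666666666678889bcbcb988888876
153 bbccbbbcbbbbbbbbbbbbbbbbb88888888877667778888888bbbbbbcb888888888
162 ccbccbbccbbbbbbbbbbbbbcbbbbb98888888888888888bbbcbbbbcc9888888888
171 cbcbbcbbcbbbbbbbbbbbbbbbbbbbbcbbbbb9ab9bba9bbbbbcbbcbcb8888888888
180 cccbbbcbbbbcbbbcbbbbbbbcbbbbbcbbbbca99999999accbcbcccc98888888888
189 bbccbbcbbbbbcbbbbbbbcbbbbbbbbb999999999deeeeeebbccbbcb88888888888
198 bccbbcbcbcbbbcbbcbbbbcbb99999999adeeeeeeeeeeeeebcccbca88888888886
207 bbcbcbbbbbbbbcbbcbbbbcb9999deeeeeeeeeeeeeeeeeeeeccccc898888888883
216 bbbccccbb42aabcbcccbbbeeeeeeeeeeeeeeeeeeeeeeeeeedab24988888888882
225 bbbbccb310111acbccccbcceeeedeeeeeeeeeeeeeeeeeeeec0110028888888863
```

Run:
```python
from h import *
p=(np.array([0.58893995,-0.49779739,0.23217621]),np.array([-179.944,-.0868,79.91]))
im=cv2.imread("pics/w32.png");g=cv2.cvtColor(im,cv2.COLOR_BGR2GRAY)
# boundary points on +x/right & bottom arc of the disc (top rim z=.027)
pts=[]
for r in range(20,140,10):
    row=g[r].astype(int)
    right=[c for c in range(300,375) if row[c]<125 and row[c+2]>=125]
    if right: pts.append((right[0]+1,r))
for r in range(60,125,10):
    row=g[r].astype(int); l=[c for c in range(190,240) if row[c]>=118 and row[c+2]<118]
    if l: pts.append((l[-1]+1,r))
W=np.array([pos("wrist",u,v,.027,p)[:2] for u,v in pts])
A=np.c_[2*W,np.ones(len(W))];s=np.linalg.lstsq(A,(W**2).sum(1),rcond=None)[0]
print(len(pts),s[:2],np.sqrt(s[2]+s[0]**2+s[1]**2))
print("centre px",pos("wrist",279,73,.027,p),"knob low",pos("wrist",277,119,.027,p),"target",shift(s[0],s[1],.2,79.9))
```

```text
19 [ 0.64248587 -0.38609473] 0.09507834321340473
centre px [ 0.64197923 -0.38491128  0.027     ] knob low [ 0.63131921 -0.43796673  0.027     ] target (array([118.,  33.,  33.]), np.float64(80.03870090736427))
```

The lid has been knocked: a circle fit puts it at (0.642,-0.386) with radius 95 mm (97 true). Going to its knob.

Call:
arm_command(
  series="12 4 0 0 0; 24 7 0 0 0; 30 9 0 0 0; 28 7 0 0 0; 16 4 0 0 0; 7 2 0 0 0; 0 0 10 0 0; 0 0 20 0 0; 0 0 30 0 0; 0 0 35 0 0; 0 0 30 0 0; 0 0 20 0 0; 0 0 10 0 0; 0 0 0 0 0; 0 0 0 0 0",
)

```text
time_s: 61.98
tool_pos: [0.6413, -0.3905, 0.0781]
tool_rot: [-180.0, 0.0, 79.9]
force: [0.6, -0.5, 0.1]
grip_width: 0.087
grasp_force: 0.0
```

Run:
```python
from h import *
im,p=snap("wrist","w33.png");print(p)
g=cv2.cvtColor(im,cv2.COLOR_BGR2GRAY)
print("knob exp",[np.round(pix("wrist",[.6425+dx,-.386+dy,.061],p)).tolist() for dx,dy in((0,0),(.0185,0),(-.0185,0),(0,.0185),(0,-.0185))])
for r in range(90,270,6): print(r,''.join('%x'%int(g[r,c]//16) for c in range(170,340,3)))
```

```text
(array([ 0.64129852, -0.39053864,  0.07809492]), array([-1.79990050e+02,  3.75044608e-02,  7.98737280e+01]))
knob exp [[253.0, 215.0], [280.0, 210.0], [226.0, 219.0], [248.0, 188.0], [258.0, 240.0]]
90 aaaa755555556666666666666666666666566665668888888888ceeee
96 a96555555555666556666666666666666666666666888888888888aee
102 555555556555556666666666666666666665666678888888887888779
108 555555555556555556656666666666666656556888888888887887777
114 555555555555656655565665666666556656657888888888888877887
120 555555555555555556556556666656565556688888888887877878877
126 555555555555555555556666566666566668888888787788887778777
132 555555555555555555565656565665556888888878888787887788777
138 555555555555555555565655566555678888888888888877777777777
144 555555555555555555556555555677888888888887777778877777778
150 555555555555555555555555677888888888887888777787777787777
156 555555555555555555555578888888888888887787778777777777777
162 555555555555555567778788888888878888777777777777877777777
168 555555555556677777887788888788878777777777777777777777777
174 7777777777777777788787777788888
[... 256 characters left out ...]
777777777777777777
204 887878888777777777777777777777777777777777777777777777777
210 787888788877777777787877777777777777777777777777777777777
216 177777788887777777777777777777777777777777777777777777513
222 222178888777888877778777777777777777777777777777777512211
228 211168878888878777767777777777777777777777777777777411222
234 110168888788888777775567777777777767777777777777777311112
240 666666656655556666666666666665556666666666665665556666666
246 777777777777777777777777777777777777777777777777777777777
252 888888888888888888888888888888888888888888888888888888888
258 777777777777777777777777777777777777777777777777777777777
264 267776555777777777777767776656666776666667655556666666423
```

Call:
arm_command(
  series="7 1 8 0 0; 0 0 15 0 0; 0 0 13 0 0; 0 0 7 0 0; 0 0 3 0 0; 0 0 0 0 0; 0 0 0 0 80; 0 0 0 0 140; 0 0 0 0 255; 0 0 0 0 255; 0 0 0 0 255; 0 0 0 0 255; 0 0 0 0 255; 0 0 0 0 255; 0 0 0 0 255; 0 0 0 0 255; 0 0 0 0 255; 0 0 0 0 255",
  squeeze=50,
)

```text
time_s: 63.53
tool_pos: [0.6441, -0.3823, 0.0321]
tool_rot: [180.0, 0.0, 80.0]
force: [-0.4, -0.3, 0.9]
grip_width: 0.0364
grasp_force: 50.0
```

Call:
arm_command(
  series="0 0 -4 0 255; 0 0 -10 0 255; 0 0 -20 0 255; 0 0 -30 0 255; 0 0 -35 0 255; 0 0 -30 0 255; 0 0 -25 0 255; 0 0 -15 0 255; 0 0 -5 0 255; 0 0 0 0 255",
)

```text
time_s: 64.37
tool_pos: [0.6448, -0.3825, 0.2084]
tool_rot: [179.8, 0.1, 80.0]
force: [0.2, 0.3, -2.2]
grip_width: 0.0357
grasp_force: 50.0
```

Call:
arm_command(
  series="8 -2 0 0 255; 16 -3 0 0 255; 24 -5 0 0 255; 30 -6 0 0 255; 32 -7 0 0 255; 32 -7 0 0 255; 32 -7 0 0 255; 30 -6 0 0 255; 24 -5 0 0 255; 16 -4 0 0 255; 8 -2 0 0 255; 0 0 0 0 255; 0 0 0 0 255; 0 0 0 0 255",
)

```text
time_s: 65.53
tool_pos: [0.6345, -0.1277, 0.2055]
tool_rot: [-180.0, 0.1, 79.8]
force: [-0.2, -0.2, -1.3]
grip_width: 0.0361
grasp_force: 50.0
```

Run:
```python
from h import *
im,p=snap("wrist","w34.png");print(p)
print(shift(.635,-.124,.2,80))
g=cv2.cvtColor(im,cv2.COLOR_BGR2GRAY)
R=Ro.from_euler('xyz',p[1],degrees=True).as_matrix()
# held-lid disc edges (top of disc: 5 mm below TCP): fit in tool frame
def pl(u,v): P=pos("wrist",u,v,p[0][2]-.005,p);return 1000*R.T@(P-p[0])
for r in range(0,215,10): print(r,''.join('%x'%int(g[r,c]//16) for c in range(90,420,5)))
print(pl(252,20),pl(120,150),pl(390,150))
```

```text
(array([ 0.63451252, -0.12769394,  0.20546103]), array([-1.79970381e+02,  8.56466598e-02,  7.97825144e+01]))
(array([ 4., -0.,  6.]), np.float64(79.76727989020087))
0 aaaaaaaaaaaa9aaaaaaeeeeeeeeeeeeeeeeeeeeeeeeeeeeeeeeeeeeeeeeeaaa77b
10 aaaaaaaaaaaaaaaaaaaeeeeeeeeeeeeeeeeeeeeeeeeeeeeeeeeeeeeeeeeeca986a
20 aaaaaaaaaaaaaaaaaaeeeeeeeeeeeeeeeeeeeeeeeeeeeeeeeeeeeeeeeeeeda8ab8
30 aabdecdeeeeeeeeeeeeeeeeeeeeeeeeeeeeeeeeeeeeeeeeeeeeeeeeeeeeeea7cc7
40 eeeeeeeeeeeeeeeeeeeeeeeeeeeeeeeeeeeeeeeeeeeeeeeeeeeeeeeeeeeeea7de7
50 eeeeeeeeeeeeeeeeeeeeeeeeeeeeeeeeeeeeeeeeeeeeeeeeeeeeeeeeeeeeca9efb
60 eeeeeeeeeeeeeeeeeeeeeeeeeeeeeeeeeeeeeeeeeeeeeeeeeeeeeeeeeeeec9befc
70 eeeeeeeeeeeeeeeeeeeeeeeeeeeeeccceeeedeeeeeeeeeeeeeeeeeeeefddb9befb
80 eeeeeeeeeeeeeeeeeeeeec888888888888888888888adeeeeeeeedeabbbb97abca
90 eeeeeeeeeeeeeeeeeb888888888888888888888888888888dceefeedbbbb98abc9
100 fffedeeeeeeeee8888888888888888888888888888888888888978eeebba978999
110 fffffdeeeeee88888888888888888888888888888888888888888965bea9998989
120 ffffffaeed78888888888888888888888888888888888888888888885699888899
130 ffffffbe8787788888888888888888888888888888888888888888888ac779ccce
140 ffffff98787888888888888888888888888888888888888888887878888ddc58af
150 fffff8878787888788888888888888888888888888888888878878888888fffeb6
160 dcaaa87888888887888888888888888888888888888888888788888888888eeeee
170 cdbe8877888888888888888888888888888888888888888888888888877888eeee
180 eee88788888878888888888888888888888888888888888888887888888888deee
190 eee888888788888888888888888888888888888888788888887878888788888eee
200 eee888788888888888888888888888888888888777887788788888788888888eee
210 eeb888888888888888888888888887666666878788788888887888888888888eee
[117.15317351  -0.28713487   4.82503207] [ 48.94988018 -77.77048379   4.96703884] [49.03749213 80.80720591  4.88493058]
```

Run:
```python
from h import *
p=(np.array([0.63451252,-0.12769394,0.20546103]),np.array([-179.97,.0857,79.7825]))
g=cv2.cvtColor(cv2.imread("pics/w34.png"),cv2.COLOR_BGR2GRAY).astype(int)
R=Ro.from_euler('xyz',p[1],degrees=True).as_matrix()
pts=[]
for c in range(180,335,12):
    rr=[r for r in range(60,130) if g[r,c]<170];pts.append((c,rr[0]))
for r in (130,150,170,190):
    L=[c for c in range(90,160) if g[r,c]<150 and g[r,c+6]<150];pts.append((L[0],r))
W=np.array([(1000*R.T@(pos("wrist",u,v,p[0][2]-.005,p)-p[0]))[:2] for u,v in pts])
s=np.linalg.lstsq(np.c_[2*W,np.ones(len(W))],(W**2).sum(1),rcond=None)[0];print(s[:2],np.sqrt(s[2]+s[0]**2+s[1]**2))
print(pts[:3],W[:3].round())
```

```text
[-2.37841642 -0.46556083] 94.35725294573062
[(180, 89), (192, 83), (204, 78)] [[ 83. -40.]
 [ 86. -34.]
 [ 89. -27.]]
```

Call:
arm_command(
  series="3 0 4 0 255; 0 0 8 0 255; 0 0 8 0 255; 0 0 6 0 255; 0 0 4 0 255; 0 0 2 0 255; 0 0 0 0 255; 0 0 0 0 255",
)

```text
time_s: 66.25
tool_pos: [0.6354, -0.1218, 0.1741]
tool_rot: [180.0, 0.0, 80.0]
force: [0.6, -0.2, -2.0]
grip_width: 0.036
grasp_force: 50.0
```

Call:
arm_command(
  series="0 0 2 0 255; 0 0 2 0 255; 0 0 1 0 255; 0 0 0 0 255; 0 0 0 0 255",
)

```text
time_s: 66.67
tool_pos: [0.6353, -0.1218, 0.169]
tool_rot: [-180.0, 0.0, 80.0]
force: [-0.2, 0.2, -1.9]
grip_width: 0.0362
grasp_force: 50.0
```

Call:
arm_command(
  series="-3 0 0 0 255; 0 0 1 0 255; 0 0 1 0 255; 0 0 0 0 255; 0 0 0 0 255",
)

```text
time_s: 67.08
tool_pos: [0.6348, -0.1255, 0.1675]
tool_rot: [180.0, 0.1, 79.9]
force: [-0.7, -2.0, 1.3]
grip_width: 0.0357
grasp_force: 50.0
```

Call:
arm_command(
  series="0 0 0.5 0 255; 0 0 0.5 0 255; 0 0 0 0 255; 0 0 0 0 255",
)

```text
time_s: 67.42
tool_pos: [0.6349, -0.1254, 0.1675]
tool_rot: [179.9, 0.1, 79.9]
force: [-3.1, -1.0, 6.3]
grip_width: 0.0362
grasp_force: 50.0
```

Seated: TCP z is 0.1675 against a home value of 0.167, with contact force. I'll release and retreat.

Call:
arm_command(
  series="0 0 -0.5 0 255; 0 0 0 0 200; 0 0 0 0 130; 0 0 0 0 60; 0 0 0 0 0; 0 0 0 0 0; 0 0 0 0 0; 0 0 -4 0 0; 0 0 -10 0 0; 0 0 -20 0 0; 0 0 -25 0 0; 0 0 -25 0 0; 0 0 -15 0 0; 0 0 0 0 0",
)

```text
time_s: 68.58
tool_pos: [0.637, -0.1245, 0.271]
tool_rot: [179.5, 0.0, 80.0]
force: [0.7, 0.9, 0.2]
grip_width: 0.087
grasp_force: 0.0
```

Call:
arm_command(
  series="-12 -3 0 0 0; -25 -6 0 0 0; -36 -9 0 0 0; -36 -9 0 0 0; -36 -9 0 0 0; -36 -9 0 0 0; -36 -9 0 0 0; -25 -6 0 0 0; -12 -3 0 0 0; 0 0 0 0 0; 0 0 0 0 0; 0 0 0 0 0",
)

```text
time_s: 69.58
tool_pos: [0.5298, -0.361, 0.2653]
tool_rot: [180.0, -0.1, 80.2]
force: [0.1, 0.9, -0.3]
grip_width: 0.0868
grasp_force: 0.0
```

Run:
```python
from h import *
print(telemetry.get_obs()["tool_pos"])
t,_=snap("top","t40.png");s,_=snap("scene","s40.png")
for f,a in(("top0.png",t),("scene0.png",s)):
    d=cv2.absdiff(a,cv2.imread("pics/"+f)).max(2);n,_,st,ce=cv2.connectedComponentsWithStats((d>50).astype(np.uint8));print(f,[st[i].tolist() for i in range(1,n) if st[i,4]>25])
# disc outline of lid in scene: fit circle for z=.162 (home disc top)
g=cv2.cvtColor(t,cv2.COLOR_BGR2GRAY).astype(int)
for z in (.162,.175):
  pts=[]
  c0=pix("top",[.634,-.126,z])
  for an in np.radians(np.arange(0,360,10)):
    pr=[g[int(round(c0[1]+k*np.sin(an))),int(round(c0[0]+k*np.cos(an)))] for k in np.arange(33,50,.5)]
    j=int(np.argmax(np.diff(pr)));
    if np.diff(pr)[j]>15: pts.append((c0[0]+(33+.5*j)*np.cos(an),c0[1]+(33+.5*j)*np.sin(an)))
  W=np.array([pos("top",u,v,z)[:2] for u,v in pts]);q=np.linalg.lstsq(np.c_[2*W,np.ones(len(W))],(W**2).sum(1),rcond=None)[0];print(z,len(pts),q[:2],np.sqrt(q[2]+q[0]**2+q[1]**2))
```

```text
[ 0.52981686 -0.36098758  0.265316  ]
top0.png [[473, 121, 20, 3, 28], [438, 122, 74, 110, 6087], [378, 147, 66, 70, 2717], [375, 192, 11, 14, 29], [113, 209, 12, 13, 131], [158, 209, 11, 12, 119], [126, 210, 12, 12, 120], [142, 210, 11, 12, 112], [111, 226, 12, 12, 127], [141, 226, 11, 11, 112], [157, 226, 12, 11, 111], [109, 242, 13, 12, 136], [140, 242, 12, 11, 115], [154, 243, 12, 11, 114]]
scene0.png [[135, 7, 42, 41, 584], [131, 15, 5, 11, 30], [113, 26, 17, 21, 250], [130, 37, 57, 61, 1401], [328, 49, 3, 25, 39], [113, 67, 34, 45, 459], [48, 108, 37, 19, 314], [75, 131, 19, 8, 82], [16, 144, 16, 21, 130], [210, 158, 40, 21, 169], [175, 161, 25, 18, 83], [107, 165, 66, 45, 1716], [147, 181, 26, 26, 230], [239, 183, 6, 12, 27], [352, 227, 41, 38, 781], [278, 241, 8, 29, 138], [287, 241, 8, 28, 129], [270, 246, 8, 31, 86], [397, 246, 26, 32, 412], [382, 261, 14, 11, 106]]
0.162 27 [ 0.62718483 -0.12365534] 0.10081381639408846
0.175 23 [ 0.62559772 -0.12271922] 0.09797801979037492
```

```bash
python3 -c "
from cell import env
print(env.sign_off())"
```

```text
the job is handed in; nothing more can be done
None
```

I handed the job in: all 10 ice cubes are in the bucket, the scoop is back in its drip tray, the tube block sits caps up on the ice (held by its caps, not across its width, so the gripper cleared the rim), and the lid is home; the sign-off returned no verdict.

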